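# Put the whetstone away and shut the drawer

## Task

Lay the whetstone that lies on the near part of the bench flat in the open lower drawer of the grey, wooden-topped two-drawer unit, and let go of it. Then push that drawer fully home until its catch snaps in and holds it shut. Leave the tins and the mug standing where they are.

Things in the scene. Friction and masses are not known exactly. Their poses are not given: they have to be found in the camera images.
- stone: the whetstone: a plain rectangular bar 42 x 110 x 18 mm (its x, y, z), light upper half on a black lower half, lying flat on the near part of the bench, right of the drawer unit (not the one on the dark mat at the far right). Origin: centre of its underside; z up, y along its length. It may be gripped across its 42 mm width.
- drawer (a joint): how far the lower drawer stands out (m): 0 = fully home, 0.14 to 0.165 at the start, 0.175 at most. It slides with about 1 N of friction. From 14 to 7 mm before home a spring catch resists with 3 to 4 N more; let go there, the drawer springs back out or stays; pushed past about 5 mm the catch snaps it home to 0 and holds it.
- drawer_handle (a point): centre of the outer face of the lower drawer's pull: a level solid rail 110 mm long (y), 12 mm high, 36 mm above the bench, standing 16 mm out of the drawer's front panel. Moves with the drawer; x points into the unit (the way the drawer shuts), y left along the rail, z up. Yaw as the unit's, -0.05 to 0.3 rad.
- drawer_floor (a point): centre of the lower drawer's inner floor, 12 mm above the bench, moving with the drawer; axes as drawer_handle. Inner space +-87 mm in x, +-98 mm in y. Side and back walls: 4 mm thick, 28 mm above this floor. Front panel: beyond x = -87 mm, 12 mm thick, 50 mm above this floor. A punch, 18 mm thick, is fixed along the left wall (y 71 to 90 mm); the rest is free.
- unit_face (a point): on the middle of the fixed grey, wooden-topped unit's front face, 36 mm above the bench; axes as drawer_handle. Unit: 220 mm wide, 185 deep behind this face, 150 high. The lower drawer's panel shuts against this face. A fixed, shut upper drawer (68 to 142 mm above the bench) stands 12 mm out of it, in the way of an upright tool at the lower pull when nearly home: lean the tool back 25 to 50 degrees.
- round_tin: a round red tin, 64 mm across and 45 mm high, standing between the whetstone and the unit, loose; origin centre of its underside. To be left alone.
- tall_tin: a round ochre tin, 68 mm across and 75 mm high, on the right, loose; origin centre of its underside. To be left alone.
- cup: a pale mug, 78 mm across, 93 mm high, on the right, loose; origin at its underside. To be left alone.
Not all that is in view belongs to the job. There is more than one size of the stone; the job needs the smaller.

How it is judged:
On the way:
1. the whetstone lies flat on the floor of the still open drawer, let go (x of stone in the frame of drawer_floor between -0.087 and 0.087 m and y of stone in the frame of drawer_floor between -0.098 and 0.098 m and z of stone in the frame of drawer_floor between -0.006 and 0.025 m and (angle between stone's own z axis and vertical below 0.15 rad or angle between stone's own z axis and vertical above 2.99 rad) and contact force between the fingers and stone below 0.1 N and value of joint drawer above 0.02 m), for 0.2 s.
At the end, for the whole second after the job is handed in: The lower drawer is snapped home (less than 4 mm out) and the whetstone lies at rest and flat (within 0.15 rad) on its floor, inside its walls (value of joint drawer below 0.004 m and x of stone in the frame of drawer_floor between -0.087 and 0.087 m and y of stone in the frame of drawer_floor between -0.098 and 0.098 m and z of stone in the frame of drawer_floor between -0.006 and 0.025 m and (angle between stone's own z axis and vertical below 0.15 rad or angle between stone's own z axis and vertical above 2.99 rad) and linear speed of stone below 0.02 m/s); the robot touches nothing.
It fails at once if a tin or the mug is moved by more than 40 mm or tipped over (distance of any of round_tin, tall_tin, cup from where it was at the start of the episode above 0.04 m or angle between any of round_tin, tall_tin, cup's own z axis and vertical above 0.6 rad).
It also fails if it takes over 69 s, if anything falls off the work surface, if the arm or the gripper's body presses on something with over 40 N, if the wrist force passes 120 N, or if a joint passes its speed limit or range.

## Robot

A 6-joint arm with a two-finger parallel gripper is mounted at the origin on a cart in front of the work surface, level with it; the furniture and walls round the work are solid. World frame = base frame: x ahead of the robot, y to its left, z up, the work surface at z = 0. Lengths are in m, angles in rad, forces in N, time in s.
With the tool pointing down it reaches from about 0.375 to 0.975 m from the base axis. Payload 3.8 kg.
Tool frame: the origin (TCP) lies at the very end of the fingers, on their centre line; the grasp point (between the pads) lies 19 mm behind it; z points along the fingers, y is the direction in which the jaws open and shut (so a half turn about z gives the same grasp; the last joint's range is limited). The gripper opens to 85 mm and grips with 20 to 120 N. Pads are 22 mm wide; open, the fingers measure 114 mm over their backs; the gripper's body (76 mm by 85 mm) begins 54 mm behind the grasp point. The pads swing forward as they close: fully open they stand 13 mm farther back than shut.
Start: joints at [-1.172, 0.264, 1.604, -0, 1.274, -0.037], TCP at [0.285, -0.612, 0.231] pointing down, gripper open.
Joint ranges: [-2.63, 2.63], [-0.94, 2.18], [0.31, 2.57], [-1.31, 4.45], [0, 2.66], [-2.55, 2.55]. Speed limits (rad/s): [2.57, 2.57, 3.14, 3.14, 3.14, 3.14].

## Interface

Orientations are given as a rotation vector (axis times angle).
In Python, from workcell import bot, read_camera, finish_job gives the robot as it stands. The module is installed in compiled form; this text tells all that it offers.
- The arm moves only by the tool servo_tool, never from a script. Its argument "targets" is text: rows parted by semicolons, each of 7 numbers parted by spaces: the turn, a rotation vector about the tool's x, y, z in rad, then the shift along the tool's x, y, z in mm, then the finger opening in mm, from 0 to 85.4. In form: wx wy wz x y z gripper; .... A call has 1 to 8 rows; each row shifts and turns the pose as measured when the row begins, along the tool's axes as they then stand; what a row does not reach is not made up. A row lasts 1/12 s, in which the tool goes at most 41.7 mm and 7.16 degrees, less where a joint would pass 70% of its speed; a pose out of reach is approached as far as the arm can. A call is refused whole if a number of a shift passes 41.7 or a number of a turn 0.125, either way. A call with a gripper value outside its range is refused whole. The fingers move at their own pace and stop on an object; "newtons" is the grip in N (left out, the last holds). Time passes only in rows, so rows that do not move let the fingers close. It gives the time, the measured TCP pose, the force and the opening at its end, in the units of the state.
- bot.read_state(): the state, without advancing time (a new reading comes with each control period).
- read_camera(name): name is "side" or "top" or "wrist"; returns a dict with "image" (480x640x3 uint8, red, green, blue), "mtx" (3x3 intrinsics, pixels), "eye" and "orientation" of the camera in the world; the wrist camera has in their place "T_tool_cam" (4x4, takes a point from camera to tool coordinates, whose origin is the TCP and whose axes are the flange's). Camera axes: x right, y up, looking along -z (the intrinsics and any distortion apply to the point x, -y, -z); pixel columns grow to the right and rows downward; lengths in m; the calibration is good to about 2 mm. A picture is of the moment at which its call begins: read the wrist's pose just before it. There is no depth.
- finish_job(): hands the job in, once; it reports no verdict.
The state is a dict: "time": time; "q": joint angles; "joint_vel": joint speeds; "joint_torque": joint torques, N m; "tool_pos": TCP position; "tcp_rot": TCP orientation; "wrist_force": force on the tool from outside, world axes, zero at the start; "torque": the same for the moment, N m; "width": opening from 0.0 (shut) to 1.0 (fully open).
Only numpy, scipy, OpenCV 4.12 (cv2) and the standard library are available. Lean on these libraries where they do the work, as an engineer would, in place of code of your own. Each camera call takes 0.05 s, during which the arm holds its last target.

## Working session

There is one attempt and no reset: what is moved stays moved. The work goes in short steps, Python scripts to look and compute and a tool call to move; the robot and the scene stay as the last step left them, time stands still between calls to the robot, and variables do not carry over. Pictures are saved under pics/ and viewed, and the job is handed in when it is done.

Besides the shell and the picture viewer there is one more tool, called after "Call:" in YAML: its name, and indented under it one key for each argument. servo_tool: Moves the arm, as the interface text tells. Its arguments: {"type":"object","properties":{"targets":{"type":"string"},"newtons":{"type":"number"}},"required":["targets"]}

```bash
mkdir -p pics
cat > h.py <<'E'
import numpy as np, cv2
from scipy.spatial.transform import Rotation as R
from workcell import bot, read_camera
def snap(name,fn):
    s=bot.read_state(); c=read_camera(name)
    cv2.imwrite(f'pics/{fn}.png',c['image'][:,:,::-1]); np.save(f'pics/{fn}.npy',dict(c=c,s=s),allow_pickle=True)
    return s,c
E
python3 - <<'E'
from h import *
for n in ['top','side','wrist']:
    s,c=snap(n,n+'0'); print(n,{k:np.round(v,4).tolist() if not isinstance(v,str) else v for k,v in c.items() if k!='image'})
print(s)
E
```

```text
top {'mtx': [[495.1905, 0.0, 312.4427], [0.0, 495.1905, 232.7792], [0.0, 0.0, 1.0]], 'eye': [-0.2227, 0.1482, 1.1265], 'orientation': [0.4673, -0.647, -1.7581]}
side {'mtx': [[584.7587, 0.0, 311.9753], [0.0, 584.7587, 235.9178], [0.0, 0.0, 1.0]], 'eye': [0.6159, -1.4542, 0.7129], 'orientation': [1.1169, 0.0128, -0.0267]}
wrist {'mtx': [[411.0295, 0.0, 325.7374], [0.0, 411.0295, 240.2764], [0.0, 0.0, 1.0]], 'T_tool_cam': [[-0.0002, 0.9532, 0.3025, 0.0775], [1.0, 0.0003, -0.0001, 0.0008], [-0.0002, 0.3025, -0.9532, -0.1426], [0.0, 0.0, 0.0, 1.0]]}
{'time': 0.1, 'q': array([-1.17190916e+00,  2.64712389e-01,  1.60527108e+00,  4.85204637e-06,
        1.27369176e+00, -3.69260932e-02]), 'joint_vel': array([-0.00032526, -0.00197494, -0.00373312, -0.0009857 , -0.00043406,
       -0.00196753]), 'joint_torque': array([ 3.89930174e-04, -5.16708827e+01, -3.68590987e+01, -5.10183486e-05,
        6.33084230e-03, -2.20622803e-05]), 'tool_pos': array([ 0.28467161, -0.61129173,  0.23004505]), 'tcp_rot': array([-3.06530023e+00, -6.78723834e-01,  5.81269420e-04]), 'wrist_force': array([ 0.11685556,  0.20071537, -0.04416045]), 'torque': array([-0.01478453,  0.00656723,  0.01215727]), 'width': 0.9985016246798343}
```

View pics/top0.png

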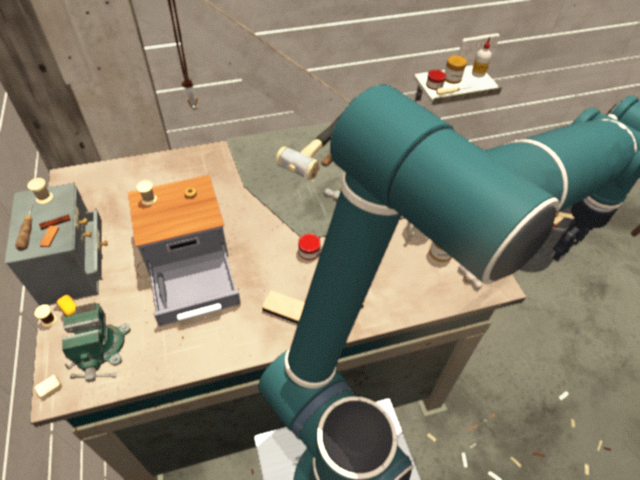

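View pics/side0.png

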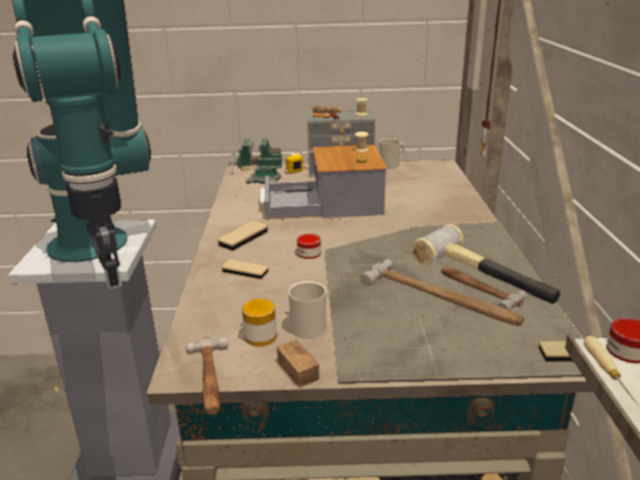

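View pics/wrist0.png

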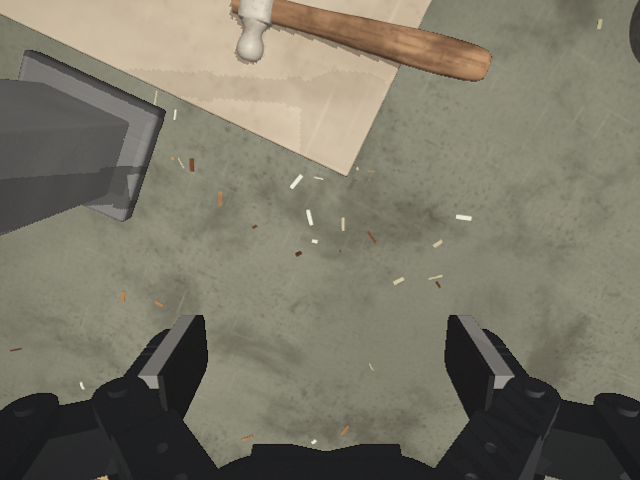

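```bash
cat >> h.py <<'E'
def ray(c,uv,s=None):
    K=np.array(c['mtx']);d=np.array([(uv[0]-K[0,2])/K[0,0],-(uv[1]-K[1,2])/K[1,1],-1.])
    if 'eye' in c: return np.array(c['eye']),R.from_rotvec(c['orientation']).apply(d)
    T=np.array(c['T_tool_cam']);Rt=R.from_rotvec(s['tcp_rot'])
    return np.array(s['tool_pos'])+Rt.apply(T[:3,3]),Rt.apply(T[:3,:3]@d)
def onz(c,uv,z,s=None):
    e,d=ray(c,uv,s); return e+d*(z-e[2])/d[2]
def proj(c,P,s=None):
    P=np.atleast_2d(P);K=np.array(c['mtx'])
    if 'eye' in c: p=R.from_rotvec(c['orientation']).inv().apply(P-c['eye'])
    else:
        T=np.array(c['T_tool_cam']);p=R.from_rotvec(s['tcp_rot']).inv().apply(P-s['tool_pos']); p=(p-T[:3,3])@T[:3,:3]
    return np.c_[K[0,0]*p[:,0]/-p[:,2]+K[0,2],K[1,1]*-p[:,1]/-p[:,2]+K[1,2]]
def crop(img,x0,y0,x1,y1,k,fn):
    cv2.imwrite(f'pics/{fn}.png',cv2.resize(img[y0:y1,x0:x1,::-1],None,fx=k,fy=k,interpolation=cv2.INTER_CUBIC))
E
python3 - <<'E'
from h import *
c=np.load('pics/side0.npy',allow_pickle=True).item()['c']
crop(c['image'],200,130,400,290,4,'side0c')
t=np.load('pics/top0.npy',allow_pickle=True).item()['c']
crop(t['image'],120,170,320,330,4,'top0c')
for uv in [(243,235),(245,269),(556,350)]: print(onz(c,uv,.018))
E
```

```text
[ 0.43228373 -0.01187126  0.018     ]
[ 0.4545961  -0.20342737  0.018     ]
[ 1.0781933  -0.55486407  0.018     ]
```

View pics/side0c.png

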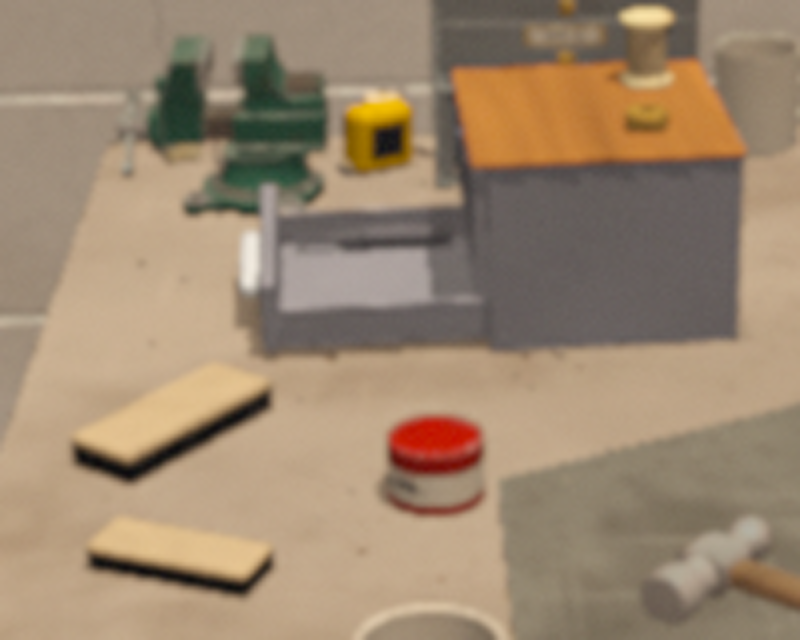

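View pics/top0c.png

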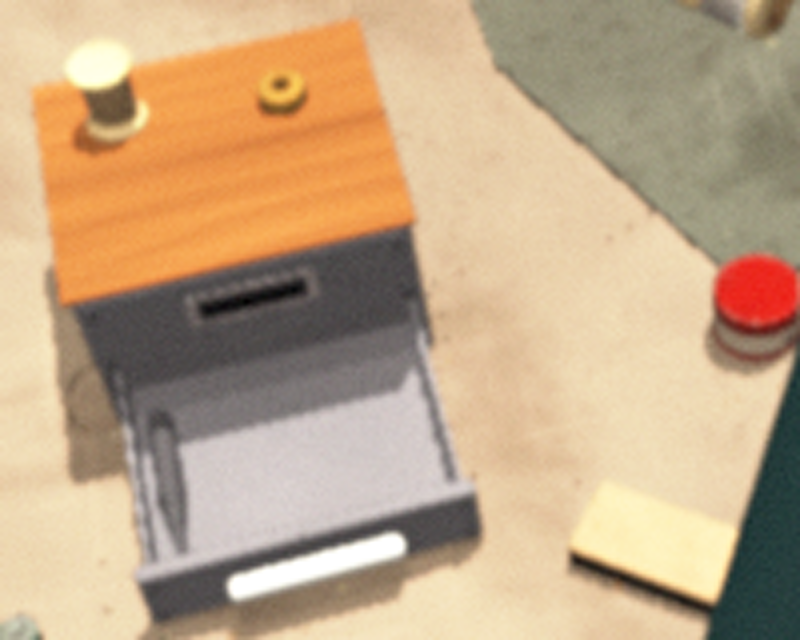

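Run:
```python
from h import *
c=np.load('pics/side0.npy',allow_pickle=True).item()['c']
f=lambda u,v:((u+.5)/4-.5+200,(v+.5)/4-.5+130)
for n,pts in dict(A=[(75,440,.018),(212,362,.018),(270,380,.018),(75,460,0),(130,478,0),(270,404,0)],B=[(88,545,.018),(122,517,.018),(272,548,.018),(88,567,0),(243,592,0),(272,566,0)]).items():
    P=np.array([onz(c,f(u,v),z) for u,v,z in pts]); print(n,P.round(3).tolist())
    a,b,d=P[:3]; print(np.linalg.norm(a-b),np.linalg.norm(b-d)); print(np.linalg.norm(P[3]-P[4]),np.linalg.norm(P[4]-P[5]))
```

```text
A [[0.368, -0.036, 0.018], [0.451, 0.085, 0.018], [0.495, 0.051, 0.018], [0.366, -0.031, 0.0], [0.406, -0.06, 0.0], [0.494, 0.05, 0.0]]
0.14729380118459118 0.05519539683407357
0.04996661355713873 0.14031695209088296
B [[0.395, -0.184, 0.018], [0.412, -0.149, 0.018], [0.509, -0.195, 0.018], [0.393, -0.18, 0.0], [0.492, -0.216, 0.0], [0.508, -0.185, 0.0]]
0.03942167307958421 0.10751552311338579
0.10545835938309601 0.03511428250961211
```

Run:
```python
from h import *
c=np.load('pics/top0.npy',allow_pickle=True).item()['c']
f=lambda u,v:((u+.5)/4-.5+120,(v+.5)/4-.5+170)
P=np.array([onz(c,f(u,v),.15) for u,v in [(35,90),(358,20),(412,220),(65,303)]]);print(P.round(3).tolist())
for i in range(4):
    d=P[(i+1)%4]-P[i];print(np.linalg.norm(d),np.arctan2(d[1],d[0]))
P=np.array([onz(c,f(u,v),.062) for u,v in [(138,575),(470,487)]]);d=P[1]-P[0];print(P.round(3).tolist(),np.linalg.norm(d),np.arctan2(d[1],d[0]))
P=np.array([onz(c,f(u,v),.042) for u,v in [(230,576),(403,535)]]);d=P[1]-P[0];print(P.round(3).tolist(),P.mean(0),np.linalg.norm(d),np.arctan2(d[1],d[0]))
P=np.array([onz(c,f(u,v),.04) for u,v in [(118,375),(152,565),(455,478),(420,320)]]);print(P.round(3).tolist())
e=onz(c,f(757,290),.045);print('tin',e)
s=np.load('pics/side0.npy',allow_pickle=True).item()['c']
g=lambda u,v:((u+.5)/4-.5+200,(v+.5)/4-.5+130)
print('tin side',onz(s,g(436,437),.045))
print('side panel corner', onz(s,g(268,350),0.004), 'unit corners',onz(s,g(490,350),0),onz(s,g(737,337),0),onz(s,g(472,167),.15),onz(s,g(743,155),.15))
print('cup',onz(s,(307,290),.093),'tall',onz(s,(259,307),.075))
```

```text
[[0.824, 0.358, 0.15], [0.836, 0.136, 0.15], [0.641, 0.129, 0.15], [0.63, 0.348, 0.15]]
0.2224064735332596 -1.5163341849987078
0.19499485275118822 -3.107662911611632
0.2194807419858998 1.623603803018809
0.19459356684296555 0.04892545070237912
[[0.478, 0.335, 0.062], [0.488, 0.128, 0.062]] 0.20721349328535604 -1.524477777460985
[[0.476, 0.283, 0.042], [0.477, 0.175, 0.042]] [0.4761777  0.22919599 0.042     ] 0.10851092055406436 -1.5602198679113002
[[0.653, 0.34, 0.04], [0.498, 0.33, 0.04], [0.512, 0.136, 0.04], [0.647, 0.136, 0.04]]
tin [ 0.60748429 -0.09467766  0.045     ]
tin side [ 0.61177481 -0.10179383  0.045     ]
side panel corner [0.48810986 0.13507115 0.004     ] unit corners [ 6.53077790e-01  1.32788659e-01 -1.11022302e-16] [0.83826169 0.14397312 0.        ] [0.64221284 0.11605433 0.15      ] [0.83569365 0.12556589 0.15      ]
cup [ 0.6064465  -0.43344992  0.093     ] tall [ 0.50969784 -0.46381483  0.075     ]
```

```bash
cat >> h.py <<'E'
def down(yaw,pitch=0):  # tool x at world angle yaw, z down; 
    Rm=np.c_[[np.cos(yaw),np.sin(yaw),0],[np.sin(yaw),-np.cos(yaw),0],[0,0,-1.]]
    return R.from_matrix(Rm)
def plan(pos,Rt,n,s=None,w=None):
    s=s or bot.read_state(); p=np.array(s['tool_pos']);r=R.from_rotvec(s['tcp_rot']); pos=np.array(pos)
    tot=(r.inv()*Rt).as_rotvec()
    print('total turn',tot.round(3),'shift',(r.inv().apply(pos-p)*1e3).round(1))
    rows=[]
    for k in range(n):
        dr=(r.inv()*Rt).as_rotvec()/(n-k); dp=r.inv().apply(pos-p)*1e3/(n-k)
        rows.append(' '.join(f'{x:.3f}' for x in dr)+' '+' '.join(f'{x:.1f}' for x in dp))
        p=p+r.apply(dp)/1e3; r=r*R.from_rotvec(dr)
    for i in range(0,n,8): print('; '.join(x+f' {w}' for x in rows[i:i+8]))
def st():
    s=bot.read_state(); r=R.from_rotvec(s['tcp_rot']).as_matrix()
    print('t',round(s['time'],2),'pos',s['tool_pos'].round(4),'xyaw',np.arctan2(r[1,0],r[0,0]).round(3),'z',r[:,2].round(3),'F',s['wrist_force'].round(1),'w',round(s['width'],3),'q',s['q'].round(2)); return s
E
python3 - <<'E'
from h import *
st(); plan([.452,-.19,.2],down(2.74),20,w=85)
E
```

```text
t 0.15 pos [ 0.2847 -0.6114  0.2302] xyaw 0.436 z [-0.001  0.002 -1.   ] F [-0.4 -0.9  0. ] w 0.998 q [-1.17  0.26  1.61  0.    1.27 -0.04]
total turn [-1.000e-03 -2.000e-03 -2.304e+00] shift [ 329.5 -311.3   30.8]
-0.000 -0.000 -0.115 16.5 -15.6 1.5 85; -0.000 -0.000 -0.115 18.2 -13.6 1.5 85; -0.000 -0.000 -0.115 19.6 -11.4 1.5 85; -0.000 -0.000 -0.115 20.8 -9.1 1.5 85; -0.000 -0.000 -0.115 21.7 -6.6 1.5 85; -0.000 -0.000 -0.115 22.3 -4.1 1.5 85; -0.000 -0.000 -0.115 22.6 -1.5 1.5 85; -0.000 -0.000 -0.115 22.6 1.1 1.5 85
-0.000 -0.000 -0.115 22.4 3.7 1.5 85; -0.000 -0.000 -0.115 21.8 6.3 1.5 85; -0.000 -0.000 -0.115 20.9 8.7 1.5 85; -0.000 -0.000 -0.115 19.8 11.1 1.5 85; -0.000 -0.000 -0.115 18.4 13.3 1.5 85; -0.000 -0.000 -0.115 16.7 15.3 1.5 85; -0.000 -0.000 -0.115 14.9 17.1 1.5 85; -0.000 -0.000 -0.115 12.8 18.7 1.5 85
-0.000 -0.000 -0.115 10.6 20.1 1.5 85; -0.000 -0.000 -0.115 8.2 21.1 1.5 85; -0.000 -0.000 -0.115 5.7 21.9 1.5 85; -0.000 -0.000 -0.115 3.1 22.5 1.5 85
```

Call:
servo_tool:
  targets: "0 0 -0.115 16 -16 0 85; 0 0 -0.115 18 -14 0 85; 0 0 -0.115 20 -11 0 85; 0 0 -0.115 21 -9 0 85; 0 0 -0.115 22 -7 0 85; 0 0 -0.115 22 -4 0 85; 0 0 -0.115 23 -1 0 85; 0 0 -0.115 23 1 0 85"

```text
time: 0.82
tool_pos: [0.3482, -0.4365, 0.2255]
tcp_rot: [-2.407, -2.008, -0.0]
wrist_force: [-0.1, 1.0, 0.3]
width: 0.998
```

Call:
servo_tool:
  targets: "0 0 -0.115 22 4 0 85; 0 0 -0.115 22 6 0 85; 0 0 -0.115 21 9 0 85; 0 0 -0.115 20 11 0 85; 0 0 -0.115 18 13 0 85; 0 0 -0.115 17 15 0 85; 0 0 -0.115 15 17 0 85; 0 0 -0.115 13 19 0 85"

```text
time: 1.48
tool_pos: [0.4057, -0.2539, 0.2237]
tcp_rot: [-1.197, -2.894, -0.009]
wrist_force: [0.8, -0.3, 0.1]
width: 0.996
```

Run:
```python
from h import *
st(); plan([.452,-.19,.2],down(2.74),6,w=85)
```

```text
t 1.48 pos [ 0.4057 -0.2539  0.2237] xyaw 2.357 z [-0.007  0.009 -1.   ] F [ 0.8 -0.3  0.1] w 0.996 q [-0.61 -0.1   2.01  0.    1.24 -1.4 ]
total turn [ 0.003 -0.011 -0.383] shift [12.1 77.9 23.9]
0.001 -0.002 -0.064 2.0 13.0 4.0 85; 0.001 -0.002 -0.064 1.2 13.1 4.0 85; 0.001 -0.002 -0.064 0.4 13.1 4.0 85; 0.001 -0.002 -0.064 -0.5 13.1 4.0 85; 0.001 -0.002 -0.064 -1.3 13.1 4.0 85; 0.001 -0.002 -0.064 -2.1 13.0 3.9 85
```

Call:
servo_tool:
  targets: "0 -0.002 -0.064 2 13 4 85; 0 -0.002 -0.064 1 13 4 85; 0 -0.002 -0.064 0 13 4 85; 0 -0.002 -0.064 0 13 4 85; 0 -0.002 -0.064 -1 13 4 85; 0 -0.002 -0.064 -2 13 4 85; 0 0 0 0 2 0 85; 0 0 0 0 0 0 85"

```text
time: 2.15
tool_pos: [0.4522, -0.1786, 0.1975]
tcp_rot: [0.58, 3.087, 0.007]
wrist_force: [-0.6, -0.5, -0.3]
width: 0.998
```

Run:
```python
from h import *
st(); s,c=snap('wrist','w1'); s,c=snap('top','t1'); crop(c['image'],120,170,420,370,2,'t1c')
```

```text
t 2.15 pos [ 0.4522 -0.1786  0.1975] xyaw 2.77 z [ 0.001  0.005 -1.   ] F [-0.6 -0.5 -0.3] w 0.998 q [-0.43 -0.07  2.03  0.    1.18 -1.63]
```

View pics/w1.png

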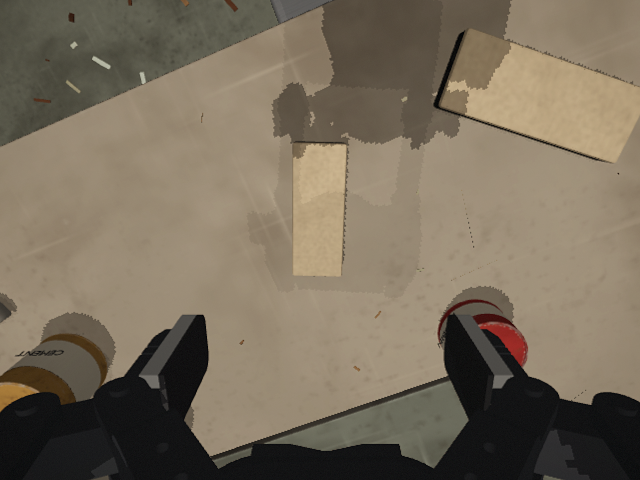

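View pics/t1.png

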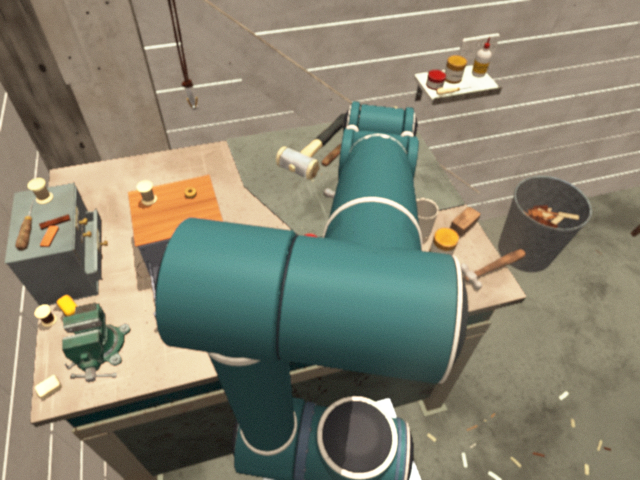

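Run:
```python
from h import *
d=np.load('pics/w1.npy',allow_pickle=True).item();c,s=d['c'],d['s']
crop(c['image'],250,110,410,300,3,'w1c')
P=np.array([onz(c,uv,.018,s) for uv in [(293,143),(347,143),(342,276),(293,276)]]);print(P.round(4).tolist(),P.mean(0).round(4))
for i in range(4):
    e=P[(i+1)%4]-P[i];print(np.linalg.norm(e[:2]).round(4),np.arctan2(e[1],e[0]).round(3))
P=np.array([onz(c,uv,.02,s) for uv in [(467,30),(640,85),(613,162),(440,102)]])
for i in range(4):
    e=P[(i+1)%4]-P[i];print('A',np.linalg.norm(e[:2]).round(4))
```

```text
[[0.394, -0.1825, 0.018], [0.409, -0.1441, 0.018], [0.5103, -0.1862, 0.018], [0.4952, -0.2248, 0.018]] [ 0.4521 -0.1844  0.018 ]
0.0413 1.199
0.1097 -0.395
0.0414 -1.944
0.1096 2.746
A 0.1354
A 0.0563
A 0.1443
A 0.0504
```

View pics/w1c.png

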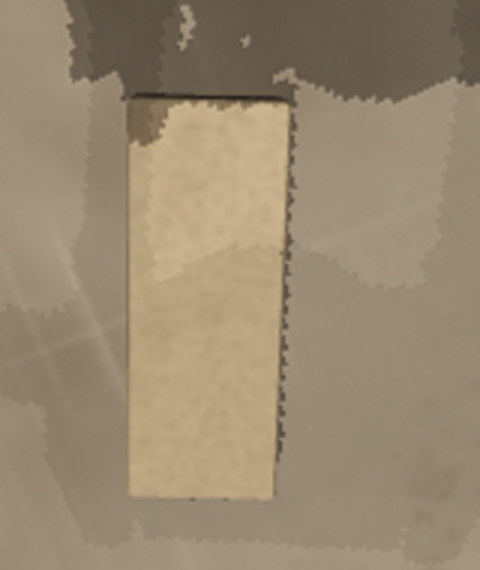

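Run:
```python
from h import *
st(); plan([.452,-.1845,.06],down(2.746),6,w=85)
```

```text
t 2.25 pos [ 0.452  -0.1793  0.1977] xyaw 2.769 z [ 0.001  0.004 -1.   ] F [-0.  -0.2 -0.9] w 0.995 q [-0.43 -0.07  2.03  0.    1.18 -1.63]
total turn [ 0.004 -0.     0.023] shift [ -1.9  -5.5 137.6]
0.001 -0.000 0.004 -0.3 -0.9 22.9 85; 0.001 -0.000 0.004 -0.3 -0.9 22.9 85; 0.001 -0.000 0.004 -0.3 -0.9 22.9 85; 0.001 -0.000 0.004 -0.3 -0.9 22.9 85; 0.001 -0.000 0.004 -0.3 -0.8 22.9 85; 0.001 -0.000 0.004 -0.3 -0.8 22.9 85
```

Call:
servo_tool:
  targets: "0.001 0 0.004 0 -1 23 85; 0.001 0 0.004 0 -1 23 85; 0.001 0 0.004 0 -1 23 85; 0.001 0 0.004 -1 -1 23 85; 0 0 0.004 -1 -1 23 85; 0 0 0.004 0 0 15 85; 0 0 0 0 0 0 85"

```text
time: 2.83
tool_pos: [0.4545, -0.1925, 0.0688]
tcp_rot: [0.64, 3.064, -0.008]
wrist_force: [-1.0, 0.6, -0.4]
width: 0.996
```

Run:
```python
from h import *
st(); plan([.452,-.1845,.004],down(2.746),4,w=85)
```

```text
t 2.83 pos [ 0.4545 -0.1925  0.0688] xyaw 2.73 z [ 0.01  -0.007 -1.   ] F [-1.   0.6 -0.4] w 0.996 q [-0.45  0.08  2.15 -0.    0.9  -1.61]
total turn [-0.003  0.012 -0.016] shift [ 6.3  6.5 64.7]
-0.001 0.003 -0.004 1.6 1.6 16.2 85; -0.001 0.003 -0.004 1.5 1.6 16.2 85; -0.001 0.003 -0.004 1.5 1.6 16.2 85; -0.001 0.003 -0.004 1.4 1.6 16.2 85
```

Call:
servo_tool:
  targets: "0 0.003 -0.004 2 2 14 85; 0 0.003 -0.004 1 1 14 85; 0 0.003 -0.004 1 1 12 85; 0 0.003 -0.004 1 1 10 85; 0 0 0 0 0 0 85"

```text
time: 3.25
tool_pos: [0.4537, -0.1904, 0.0205]
tcp_rot: [0.626, 3.075, -0.007]
wrist_force: [0.1, 0.0, 1.0]
width: 0.991
```

Run:
```python
from h import *
st(); plan([.452,-.1845,.004],down(2.746),2,w=85)
```

```text
t 3.25 pos [ 0.4537 -0.1904  0.0205] xyaw 2.74 z [ 0.003 -0.005 -1.   ] F [0.1 0.  1. ] w 0.991 q [-0.45  0.15  2.17 -0.    0.81 -1.61]
total turn [-0.004  0.004 -0.006] shift [ 4.   4.8 16.4]
-0.002 0.002 -0.003 2.0 2.4 8.2 85; -0.002 0.002 -0.003 2.0 2.4 8.2 85
```

Call:
servo_tool:
  targets: "0 0 -0.003 3 4 8 85; 0 0 0 2 2 5 85; 0 0 0 0 0 2 85"

```text
time: 3.5
tool_pos: [0.4531, -0.1836, 0.0062]
tcp_rot: [0.622, 3.072, -0.008]
wrist_force: [-0.3, -1.1, -0.1]
width: 0.994
```

Run:
```python
from h import *
st(); plan([.452,-.1845,.004],down(2.746),1,w=85)
s,c=snap('wrist','w2')
```

```text
t 3.5 pos [ 0.4531 -0.1836  0.0062] xyaw 2.742 z [ 0.006 -0.007 -1.   ] F [-0.3 -1.1 -0.1] w 0.994 q [-0.43  0.17  2.19 -0.01  0.77 -1.6 ]
total turn [-0.004  0.008 -0.004] shift [ 0.7 -1.2  2.2]
-0.004 0.008 -0.004 0.7 -1.2 2.2 85
```

View pics/w2.png

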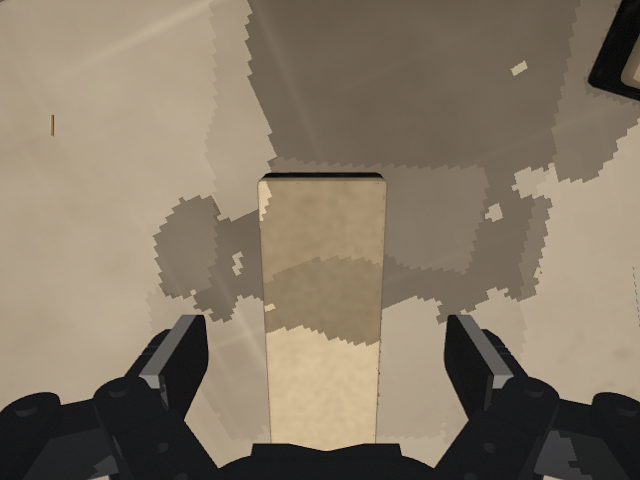

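The small stone runs from (322,178) down between the pads (205 and 447), centred and aligned. Close.

Call:
servo_tool:
  targets: "0 0.003 0 0 0 2 60; 0 0 0 0 0 0 38; 0 0 0 0 0 0 30; 0 0 0 0 0 0 30; 0 0 0 0 0 0 30; 0 0 0 0 0 0 30; 0 0 0 0 0 0 30; 0 0 0 0 0 0 30"
  newtons: 60

```text
time: 4.22
tool_pos: [0.4538, -0.1839, 0.0051]
tcp_rot: [0.621, 3.074, -0.008]
wrist_force: [0.0, -0.3, 0.2]
width: 0.475
```

Run:
```python
from h import *
st()
```

```text
t 4.22 pos [ 0.4538 -0.1839  0.0051] xyaw 2.743 z [ 0.004 -0.006 -1.   ] F [ 0.  -0.3  0.2] w 0.475 q [-0.43  0.18  2.19 -0.01  0.77 -1.6 ]
```

Call:
servo_tool:
  targets: "0 0 0 0 0 -10 30; 0 0 0 0 0 -25 30; 0 0 0 0 0 -30 30; 0 0 0 0 0 -30 30; 0 0 0 0 0 -30 30; 0 0 0 0 0 -15 30; 0 0 0 0 0 0 30; 0 0 0 0 0 0 30"

```text
time: 4.88
tool_pos: [0.4487, -0.1809, 0.1508]
tcp_rot: [-0.622, -3.075, 0.005]
wrist_force: [0.8, 0.1, -3.4]
width: 0.474
```

Run:
```python
from h import *
st(); s,c=snap('wrist','w3'); s,c=snap('side','s3'); crop(c['image'],150,130,410,330,3,'s3c')
```

```text
t 4.88 pos [ 0.4487 -0.1809  0.1508] xyaw 2.743 z [-0.005 -0.002 -1.   ] F [ 0.8  0.1 -3.4] w 0.474 q [-0.43 -0.03  2.09 -0.    1.09 -1.6 ]
```

View pics/w3.png

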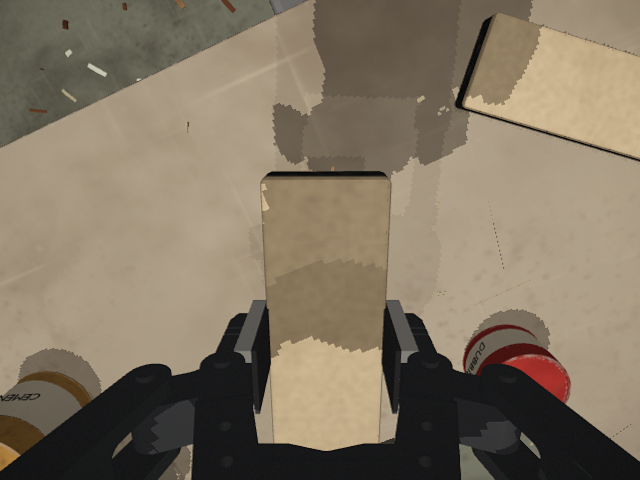

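View pics/s3c.png

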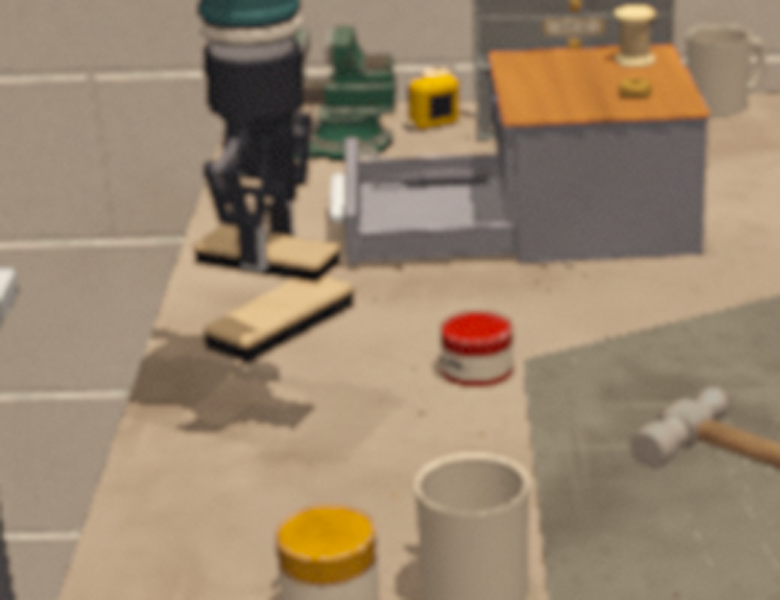

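Run:
```python
from h import *
plan([.50,.225,.17],down(np.pi+.047),16,w=30)
```

```text
total turn [-0.002 -0.007 -0.446] shift [109.9 393.8 -21.3]
-0.000 -0.000 -0.028 6.9 24.6 -1.3 30; -0.000 -0.000 -0.028 6.2 24.8 -1.3 30; -0.000 -0.000 -0.028 5.5 25.0 -1.3 30; -0.000 -0.000 -0.028 4.8 25.1 -1.3 30; -0.000 -0.000 -0.028 4.1 25.2 -1.3 30; -0.000 -0.000 -0.028 3.4 25.3 -1.3 30; -0.000 -0.000 -0.028 2.7 25.4 -1.3 30; -0.000 -0.000 -0.028 2.0 25.5 -1.3 30
-0.000 -0.000 -0.028 1.3 25.5 -1.3 30; -0.000 -0.000 -0.028 0.5 25.6 -1.3 30; -0.000 -0.000 -0.028 -0.2 25.6 -1.3 30; -0.000 -0.000 -0.028 -0.9 25.5 -1.3 30; -0.000 -0.000 -0.028 -1.6 25.5 -1.3 30; -0.000 -0.000 -0.028 -2.3 25.5 -1.3 30; -0.000 -0.000 -0.028 -3.0 25.4 -1.3 30; -0.000 -0.000 -0.028 -3.7 25.3 -1.3 30
```

Call:
servo_tool:
  targets: "0 0 -0.028 4 15 -2 30; 0 0 -0.028 6 25 -2 30; 0 0 -0.028 5 25 -2 30; 0 0 -0.028 5 25 -2 30; 0 0 -0.028 4 25 -2 30; 0 0 -0.028 3 25 -2 30; 0 0 -0.028 3 25 -2 30; 0 0 -0.028 2 25 -2 30"

```text
time: 5.65
tool_pos: [0.4616, 0.0157, 0.1483]
tcp_rot: [-0.271, -3.093, 0.001]
wrist_force: [0.7, -0.3, -2.8]
width: 0.471
```

Run:
```python
from h import *
st(); plan([.50,.225,.17],down(np.pi+.047),10,w=30)
```

```text
t 5.65 pos [0.4616 0.0157 0.1483] xyaw 2.967 z [-0.037  0.003 -0.999] F [ 0.7 -0.3 -2.8] w 0.471 q [-0.02 -0.05  2.11  0.    1.12 -1.42]
total turn [ 0.    -0.037 -0.222] shift [ -0.7 212.7 -22.6]
0.000 -0.004 -0.022 -0.1 21.3 -2.3 30; 0.000 -0.004 -0.022 -0.5 21.3 -2.3 30; 0.000 -0.004 -0.022 -1.0 21.2 -2.3 30; 0.000 -0.004 -0.022 -1.5 21.2 -2.3 30; 0.000 -0.004 -0.022 -2.0 21.2 -2.2 30; 0.000 -0.004 -0.022 -2.5 21.1 -2.2 30; 0.000 -0.004 -0.022 -2.9 21.1 -2.2 30; 0.000 -0.004 -0.022 -3.4 21.0 -2.2 30
0.000 -0.004 -0.022 -3.9 20.9 -2.2 30; 0.000 -0.004 -0.022 -4.4 20.8 -2.2 30
```

Call:
servo_tool:
  targets: "0 -0.005 -0.025 0 25 -3 30; 0 -0.005 -0.025 -1 25 -3 30; 0 -0.005 -0.025 -1 25 -3 30; 0 -0.005 -0.025 -2 25 -3 30; 0 -0.005 -0.025 -2 25 -3 30; 0 -0.005 -0.025 -3 25 -3 30; 0 -0.005 -0.025 -3 25 -3 30; 0 -0.003 -0.025 -3 20 -3 30"

```text
time: 6.32
tool_pos: [0.4805, 0.217, 0.1513]
tcp_rot: [0.057, -3.109, 0.011]
wrist_force: [-0.3, 0.1, -2.8]
width: 0.473
```

Call:
servo_tool:
  targets: "0 0 0 0 5 -2 30; 0 0 0 0 0 0 30; 0 0 0 0 0 0 30"

```text
time: 6.57
tool_pos: [0.4771, 0.2248, 0.1476]
tcp_rot: [0.066, -3.099, 0.015]
wrist_force: [-0.2, 0.2, -3.5]
width: 0.474
```

Run:
```python
from h import *
s=st(); s,c=snap('wrist','w4');s,c=snap('side','s4'); crop(c['image'],150,100,410,300,3,'s4c')
```

```text
t 6.57 pos [0.4771 0.2248 0.1476] xyaw -3.099 z [-0.041 -0.011 -0.999] F [-0.2  0.2 -3.5] w 0.474 q [ 0.39  0.08  1.98  0.01  1.12 -1.23]
```

View pics/w4.png

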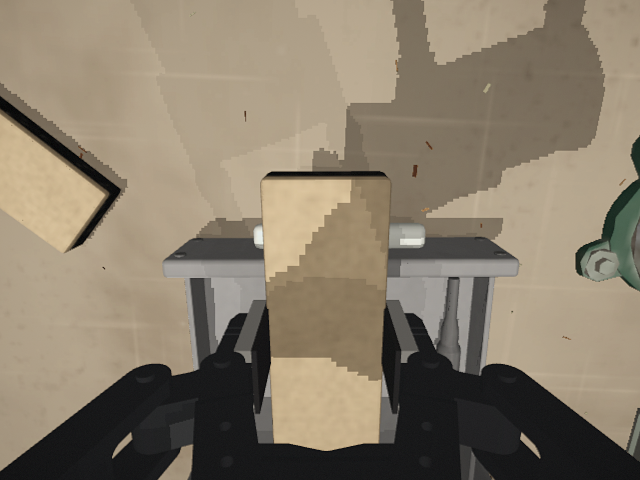

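View pics/s4c.png

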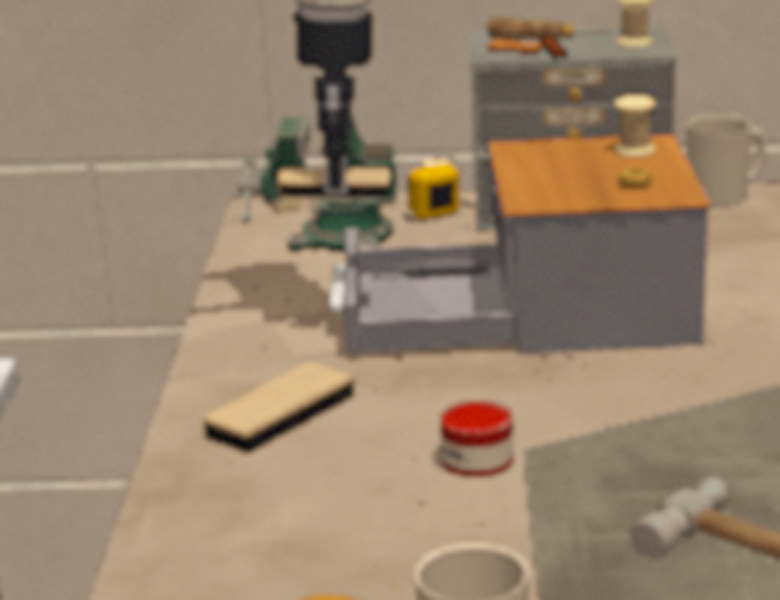

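Run:
```python
from h import *
d=np.load('pics/w4.npy',allow_pickle=True).item();c,s=d['c'],d['s']
P=np.array([onz(c,uv,.062,s) for uv in [(164,262),(518,262),(166,276),(517,274)]]);print(P.round(4).tolist())
e=P[1]-P[0];print(np.linalg.norm(e),np.arctan2(-e[0],e[1]),P[:2].mean(0))
P=np.array([onz(c,uv,.042,s) for uv in [(257,238),(424,238)]]);print('handle',P.round(4).tolist())
P=np.array([onz(c,uv,.04,s) for uv in [(187,285),(492,285)]]);print('walls',P.round(4).tolist())
y=.045; m=np.array([.564,.225])
plan([.564,.226,.15],down(np.pi+y),5,w=30)
```

```text
[[0.4868, 0.1276, 0.062], [0.4773, 0.3365, 0.062], [0.4956, 0.1283, 0.062], [0.4847, 0.3372, 0.062]]
0.20914391930840914 0.04566553324744876 [0.48202774 0.23207748 0.062     ]
handle [[0.475, 0.1794, 0.042], [0.4702, 0.2848, 0.042]]
walls [[0.5097, 0.1328, 0.04], [0.5005, 0.333, 0.04]]
total turn [-0.009 -0.042 -0.004] shift [-86.8  -1.7  -5.9]
-0.002 -0.008 -0.001 -17.4 -0.3 -1.2 30; -0.002 -0.008 -0.001 -17.4 -0.3 -1.0 30; -0.002 -0.008 -0.001 -17.4 -0.4 -0.9 30; -0.002 -0.008 -0.001 -17.4 -0.4 -0.7 30; -0.002 -0.008 -0.001 -17.4 -0.4 -0.6 30
```

Call:
servo_tool:
  targets: "0 -0.008 0 -15 0 -1 30; -0.002 -0.008 0 -20 0 -1 30; -0.002 -0.008 0 -20 0 -1 30; -0.002 -0.008 0 -20 0 -1 30; -0.002 -0.008 0 -10 0 0 30; 0 0 0 0 0 0 30; 0 0 0 0 0 0 30"

```text
time: 7.25
tool_pos: [0.5675, 0.2193, 0.1473]
tcp_rot: [0.051, -3.14, 0.006]
wrist_force: [-0.2, 0.4, -2.8]
width: 0.471
```

Run:
```python
from h import *
st(); plan([.563,.2255,.06],down(np.pi+.0457),5,w=30)
s,c=snap('wrist','w5')
```

```text
t 7.25 pos [0.5675 0.2193 0.1473] xyaw -3.109 z [-0.001 -0.004 -1.   ] F [-0.2  0.4 -2.8] w 0.471 q [ 0.33  0.21  1.84 -0.    1.1  -1.27]
total turn [-0.004 -0.001 -0.014] shift [ 4.3  6.7 87.3]
-0.001 -0.000 -0.003 0.9 1.3 17.5 30; -0.001 -0.000 -0.003 0.9 1.3 17.5 30; -0.001 -0.000 -0.003 0.9 1.3 17.5 30; -0.001 -0.000 -0.003 0.9 1.3 17.5 30; -0.001 -0.000 -0.003 0.9 1.3 17.5 30
```

View pics/w5.png

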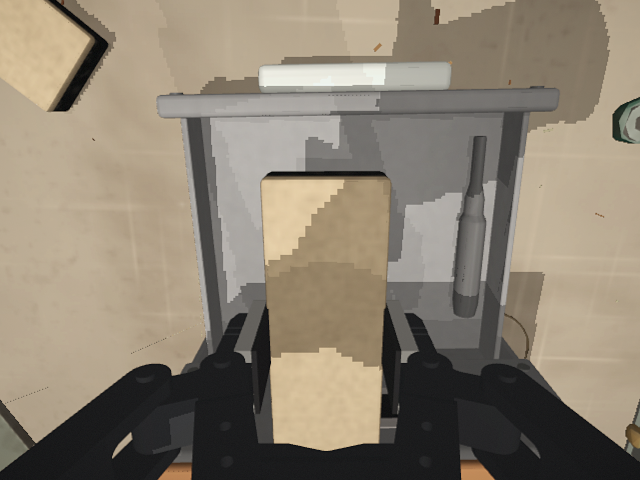

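Call:
servo_tool:
  targets: "0 0 -0.003 2 2 15 30; 0 0 -0.003 1 2 20 30; 0 0 -0.003 1 2 20 30; 0 0 -0.003 1 1 18 30; 0 0 -0.003 1 0 10 30; 0 0 0 0 0 0 30"

```text
time: 7.8
tool_pos: [0.5574, 0.2249, 0.0638]
tcp_rot: [0.074, -3.14, 0.006]
wrist_force: [-0.6, -0.7, -3.4]
width: 0.478
```

Run:
```python
from h import *
st(); plan([.563,.2255,.019],down(np.pi+.0457),4,w=30)
s,c=snap('wrist','w6')
```

```text
t 7.8 pos [0.5574 0.2249 0.0638] xyaw -3.094 z [-0.    -0.004 -1.   ] F [-0.6 -0.7 -3.4] w 0.478 q [ 0.34  0.28  1.91 -0.    0.95 -1.27]
total turn [-0.004 -0.     0.002] shift [-5.6  0.5 44.7]
-0.001 -0.000 0.000 -1.4 0.1 11.2 30; -0.001 -0.000 0.000 -1.4 0.1 11.2 30; -0.001 -0.000 0.000 -1.4 0.1 11.2 30; -0.001 -0.000 0.000 -1.4 0.1 11.2 30
```

View pics/w6.png

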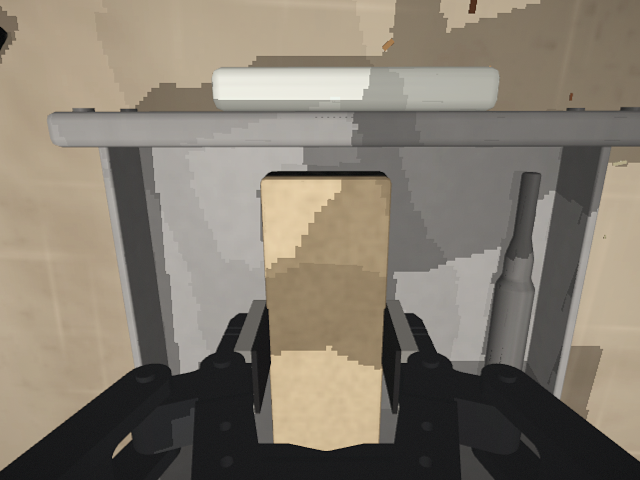

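Call:
servo_tool:
  targets: "0 0 0 -3 0 10 30; 0 0 0 -3 0 12 30; 0 0 0 -2 0 10 30; 0 0 0 -1 0 6 30; 0 0 0 0 0 2 30; 0 0 0 0 0 0 30"

```text
time: 8.35
tool_pos: [0.5711, 0.2264, 0.0249]
tcp_rot: [-0.074, 3.134, -0.002]
wrist_force: [0.1, 0.2, -3.0]
width: 0.475
```

Run:
```python
from h import *
st(); plan([.563,.2255,.017],down(np.pi+.0457),2,w=30)
```

```text
t 8.35 pos [0.5711 0.2264 0.0249] xyaw -3.095 z [ 0.007 -0.001 -1.   ] F [ 0.1  0.2 -3. ] w 0.475 q [ 0.34  0.35  1.91 -0.    0.88 -1.28]
total turn [-0.001  0.007  0.001] shift [ 8.2 -0.5  7.8]
-0.001 0.004 0.001 4.1 -0.3 3.9 30; -0.001 0.004 0.001 4.1 -0.3 3.9 30
```

Call:
servo_tool:
  targets: "0 0.004 0 3 0 3 30; 0 0.003 0 2 0 3 30; 0 0 0 0 0 2 30; 0 0 0 0 0 0 30"

```text
time: 8.68
tool_pos: [0.5668, 0.2264, 0.0173]
tcp_rot: [-0.073, 3.14, -0.001]
wrist_force: [0.5, -0.8, -3.0]
width: 0.471
```

Run:
```python
from h import *
st()
```

```text
t 8.68 pos [0.5668 0.2264 0.0173] xyaw -3.095 z [ 0.001 -0.001 -1.   ] F [ 0.5 -0.8 -3. ] w 0.471 q [ 0.34  0.36  1.92 -0.    0.87 -1.28]
```

Call:
servo_tool:
  targets: "0 0 0 0 0 1.5 30; 0 0 0 0 0 0 30"

```text
time: 8.85
tool_pos: [0.5682, 0.2267, 0.0177]
tcp_rot: [-0.074, 3.137, -0.001]
wrist_force: [0.1, -0.6, -3.0]
width: 0.47
```

Call:
servo_tool:
  targets: "0 0 0 0 0 1 30; 0 0 0 0 0 0 30"

```text
time: 9.02
tool_pos: [0.5687, 0.227, 0.0172]
tcp_rot: [-0.074, 3.135, 0.0]
wrist_force: [-0.4, 0.8, -2.8]
width: 0.47
```

Call:
servo_tool:
  targets: "0 0.003 0 2 0 3 30; 0 0 0 0 0 1 30"

```text
time: 9.18
tool_pos: [0.5704, 0.2273, 0.0173]
tcp_rot: [-0.075, 3.131, 0.001]
wrist_force: [-0.0, -0.9, -2.4]
width: 0.465
```

Call:
servo_tool:
  targets: "0 0 0 0 0 2 30; 0 0 0 0 0 0 30"

```text
time: 9.35
tool_pos: [0.5722, 0.2276, 0.0175]
tcp_rot: [-0.075, 3.128, 0.002]
wrist_force: [-0.7, -0.6, -2.8]
width: 0.475
```

Run:
```python
from h import *
s=st(); print(s['joint_torque'].round(1),s['joint_vel'].round(3),s['torque'].round(2)); s,c=snap('wrist','w7');s,c=snap('side','s7'); crop(c['image'],220,60,420,260,4,'s7c'); s2,c=snap('top','t7'); crop(c['image'],80,130,330,330,3,'t7c')
st()
```

```text
t 9.35 pos [0.5722 0.2276 0.0175] xyaw -3.093 z [ 0.013  0.002 -1.   ] F [-0.7 -0.6 -2.8] w 0.475 q [ 0.34  0.36  1.91 -0.    0.86 -1.28]
[ -0.  -51.1 -30.9  -0.   -0.1   0. ] [-0.001 -0.007 -0.003  0.001  0.004 -0.   ] [-0.05  0.02  0.01]
t 9.5 pos [0.572  0.2277 0.0171] xyaw -3.093 z [ 0.012  0.002 -1.   ] F [1.4 0.5 1.2] w 0.47 q [ 0.34  0.36  1.91 -0.    0.86 -1.28]
```

View pics/s7c.png

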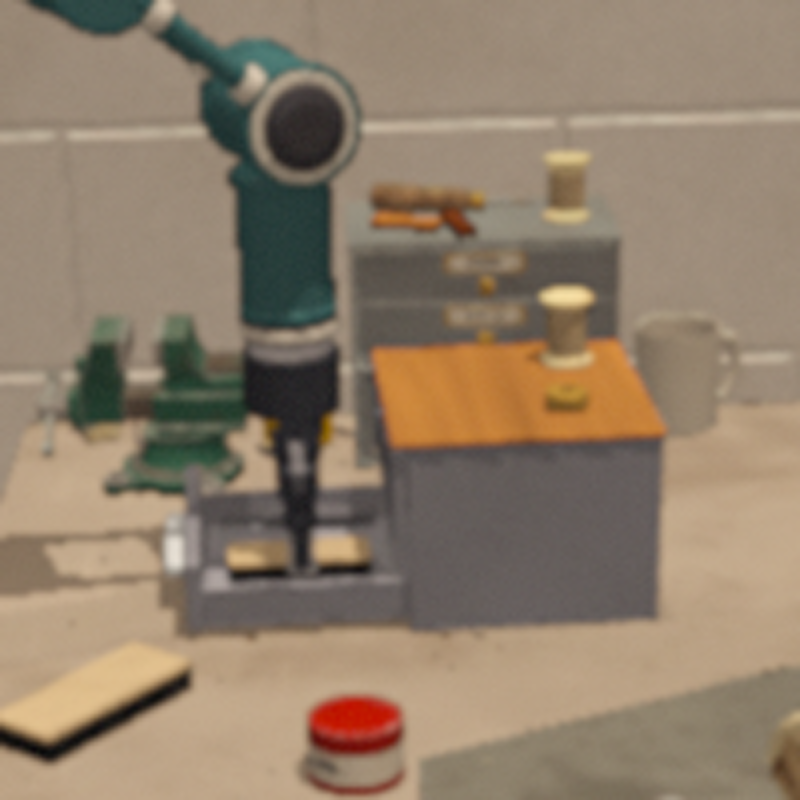

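View pics/w7.png

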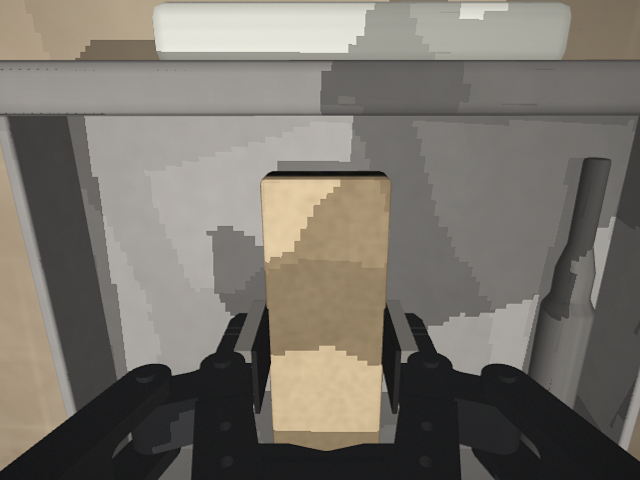

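View pics/t7c.png

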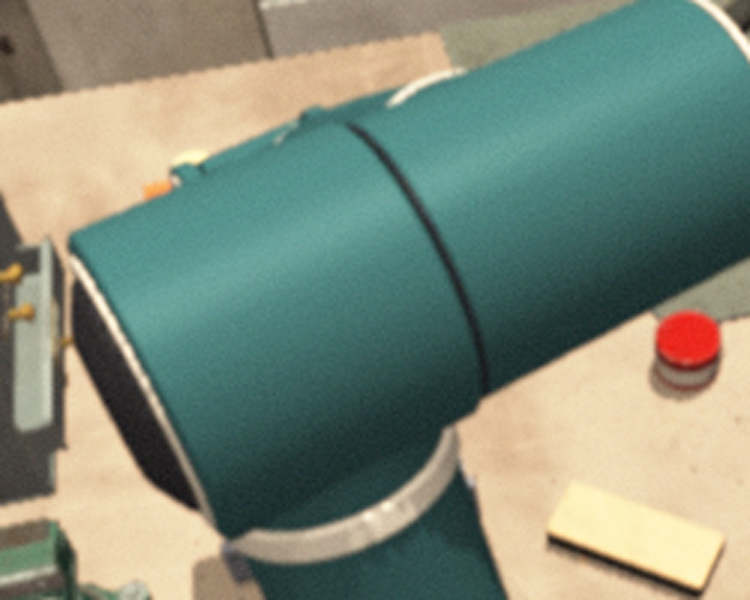

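Call:
servo_tool:
  targets: "0 0 0 0 0 0 50; 0 0 0 0 0 0 60; 0 0 0 0 0 0 65; 0 0 0 0 0 0 65; 0 0 0 0 0 0 65; 0 0 0 0 0 0 65"

```text
time: 10.0
tool_pos: [0.5708, 0.2278, 0.0157]
tcp_rot: [-0.075, 3.131, 0.002]
wrist_force: [-1.1, 0.3, -0.3]
width: 0.761
```

Run:
```python
from h import *
s=st();  s,c=snap('wrist','w8')
```

```text
t 10.0 pos [0.5708 0.2278 0.0157] xyaw -3.093 z [ 0.01   0.001 -1.   ] F [-1.1  0.3 -0.3] w 0.761 q [ 0.34  0.36  1.92 -0.    0.86 -1.28]
```

View pics/w8.png

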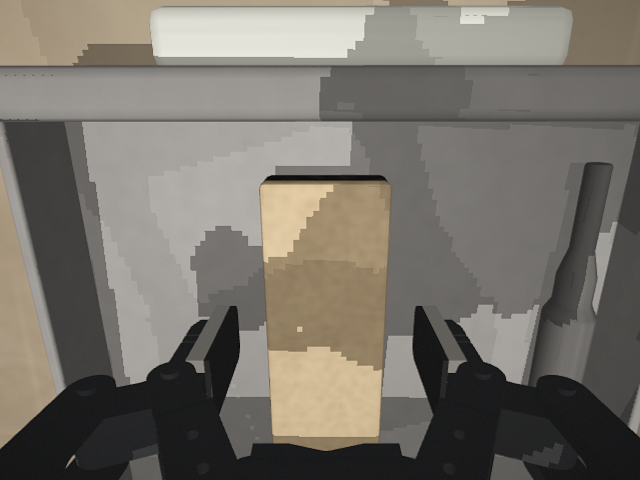

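Call:
servo_tool:
  targets: "0 0 0 0 0 -8 65; 0 0 0 0 0 -15 65; 0 0 0 1 0 -20 65; 0 0 0 1 0 -25 65; 0 0 0 2 0 -30 65; 0 0 0 2 0 -30 65; 0 0 0 2 0 -30 65; 0 0 0 0 0 -20 65"

```text
time: 10.72
tool_pos: [0.5553, 0.2252, 0.1962]
tcp_rot: [0.075, -3.136, 0.006]
wrist_force: [1.3, 0.5, -0.6]
width: 0.762
```

Run:
```python
from h import *
s=st();  s,c=snap('wrist','w9')
```

```text
t 10.72 pos [0.5553 0.2252 0.1962] xyaw -3.094 z [-0.005 -0.004 -1.   ] F [ 1.3  0.5 -0.6] w 0.762 q [ 0.34  0.15  1.81 -0.    1.19 -1.27]
```

View pics/w9.png

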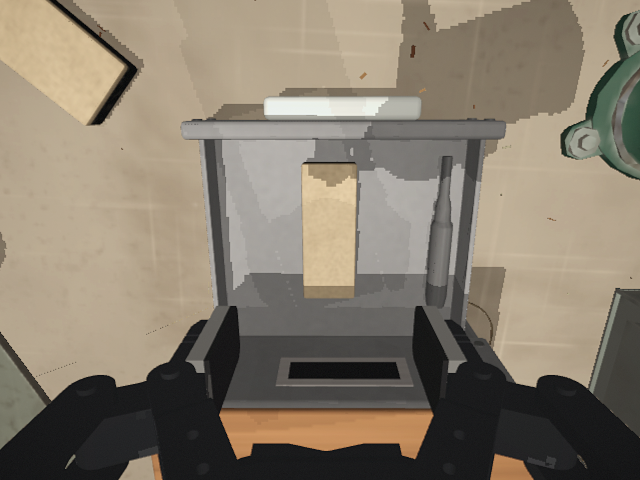

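Run:
```python
from h import *
from scipy.optimize import least_squares
S=[np.load(f'pics/{n}.npy',allow_pickle=True).item()['s'] for n in 'top0 w1 w2 w3 w4 w5 w6 w7 w8 w9'.split()]
Q=np.array([s['q'] for s in S]);P=np.array([s['tool_pos'] for s in S])
def fk(q,p):
    a,h,l1,l2,L,d,o2,o3=p
    b=q[2]+q[1]+o3; t=q[1]+q[2]+q[4]
    r=a+l1*np.sin(q[1]+o2)+l2*np.sin(b)+L*np.sin(t); z=h+l1*np.cos(q[1]+o2)+l2*np.cos(b)+L*np.cos(t)
    return np.array([r*np.cos(q[0])-d*np.sin(q[0]),r*np.sin(q[0])+d*np.cos(q[0]),z])
f=lambda p:np.r_[np.concatenate([fk(q,p)-x for q,x in zip(Q,P)]),1e-4*(p-[0,.2,.4,.4,.25,0,0,0])]
best=least_squares(f,[0,.2,.45,.4,.25,0,0,0]);print(best.x.round(3),np.abs(best.fun[:-8]).max())
p=best.x
lo=[-.94,.31,0];hi=[2.18,2.57,2.66]
for lean in (25,30,35,40):
  for x,y,z in [(.42,.229,.2),(.43,.229,.06),(.44,.23,.03),(.61,.237,.03)]:
    def g(v):
        q=[v[0],v[1],v[2],0,v[3],0]; return np.r_[fk(q,p)-[x,y,z],.2*(v[1]+v[2]+v[3]-np.pi+np.radians(lean))]
    s=least_squares(g,[.4,.1,1.9,.7],bounds=([-2.6]+lo,[2.6]+hi)); print(lean,(x,z),s.x.round(2),np.abs(s.fun).max().round(4))
d=np.load('pics/w9.npy',allow_pickle=True).item();c,s=d['c'],d['s']
P=np.array([onz(c,uv,.042,s) for uv in [(265,97),(421,97)]]);print('handle outer',P.round(4).tolist())
P=np.array([onz(c,uv,.03,s) for uv in [(303,163),(357,163),(355,297),(303,297)]]);print('stone',P.mean(0))
```

```text
[-0.     0.252  0.512  0.566  0.348  0.025  0.     0.002] 0.002168926559418638
25 (0.42, 0.2) [ 0.45 -0.39  2.34  0.76] 0.0
25 (0.43, 0.06) [ 0.44 -0.15  2.46  0.39] 0.0
25 (0.44, 0.03) [ 0.43 -0.07  2.46  0.31] 0.0
25 (0.61, 0.03) [0.33 0.22 2.15 0.34] 0.0
30 (0.42, 0.2) [ 0.45 -0.45  2.4   0.66] 0.0
30 (0.43, 0.06) [ 0.44 -0.18  2.52  0.28] 0.0
30 (0.44, 0.03) [ 0.43 -0.09  2.52  0.19] 0.0
30 (0.61, 0.03) [0.33 0.2  2.21 0.21] 0.0
35 (0.42, 0.2) [ 0.45 -0.5   2.46  0.57] 0.0
35 (0.43, 0.06) [ 0.44 -0.2   2.57  0.18] 0.0023
35 (0.44, 0.03) [ 0.43 -0.1   2.57  0.07] 0.0018
35 (0.61, 0.03) [0.33 0.19 2.27 0.07] 0.0
40 (0.42, 0.2) [ 0.45 -0.55  2.52  0.47] 0.0
40 (0.43, 0.06) [ 0.44 -0.19  2.57  0.14] 0.0151
40 (0.44, 0.03) [ 0.43 -0.09  2.57  0.03] 0.0143
40 (0.61, 0.03) [0.33 0.19 2.29 0.  ] 0.0076
handle outer [[0.4713, 0.1783, 0.042], [0.4662, 0.2847, 0.042]]
stone [0.56954312 0.22740495 0.03      ]
```

Call:
servo_tool:
  targets: "0 0 0 15 0 0 40; 0 0 0 25 0 0 20; 0 0 0 30 0 0 0; 0 0 0 30 0 0 0; 0 0 0 25 0 0 0; 0 0 0 10 0 0 0; 0 0 0 0 0 0 0; 0 0 0 0 0 0 0"

```text
time: 11.43
tool_pos: [0.423, 0.2204, 0.2093]
tcp_rot: [-0.073, 3.121, 0.008]
wrist_force: [0.2, -0.3, 0.4]
width: 0.002
```

```bash
cat >> h.py <<'E'
def lean(a,yaw=.0457):
    return down(np.pi+yaw)*R.from_rotvec([0,-a,0])
E
python3 - <<'E'
from h import *
s=st(); plan([.425,.229,.16],lean(.471),7,w=0)
E
```

```text
t 11.43 pos [0.423  0.2204 0.2093] xyaw -3.095 z [ 0.02   0.005 -1.   ] F [ 0.2 -0.3  0.4] w 0.002 q [ 0.43 -0.12  2.05 -0.    1.19 -1.19]
total turn [ 0.005 -0.451  0.   ] shift [-1.5  8.2 49.3]
0.001 -0.064 0.000 -0.2 1.2 7.0 0; 0.001 -0.064 0.000 0.2 1.2 7.0 0; 0.001 -0.064 0.000 0.7 1.2 7.0 0; 0.001 -0.064 0.000 1.1 1.2 7.0 0; 0.001 -0.064 0.000 1.6 1.2 6.9 0; 0.001 -0.064 0.000 2.0 1.2 6.7 0; 0.001 -0.064 0.000 2.5 1.2 6.6 0
```

Call:
servo_tool:
  targets: "0 -0.064 0 0 1 7 0; 0 -0.064 0 0 1 7 0; 0 -0.064 0 1 1 7 0; 0 -0.064 0 1 1 7 0; 0 -0.064 0 2 1 7 0; 0 -0.064 0 2 1 7 0; 0 -0.064 0 2 1 7 0; 0 0 0 0 0 0 0"

```text
time: 12.1
tool_pos: [0.44, 0.2314, 0.1637]
tcp_rot: [-0.055, 2.642, 0.028]
wrist_force: [-0.1, -0.7, -0.9]
width: 0.001
```

Run:
```python
from h import *
s=st(); plan([.425,.2295,.03],lean(.471),8,w=0)
```

```text
t 12.1 pos [0.44   0.2314 0.1637] xyaw -3.103 z [ 0.478  0.03  -0.878] F [-0.1 -0.7 -0.9] w 0.001 q [ 0.61 -0.29  2.36 -0.41  0.67 -0.73]
total turn [ 0.008  0.028 -0.006] shift [ 77.3  -2.6 110.2]
0.001 0.004 -0.001 9.7 -0.3 13.8 0; 0.001 0.004 -0.001 9.6 -0.3 13.8 0; 0.001 0.004 -0.001 9.6 -0.3 13.8 0; 0.001 0.004 -0.001 9.5 -0.3 13.9 0; 0.001 0.004 -0.001 9.5 -0.2 13.9 0; 0.001 0.004 -0.001 9.4 -0.2 13.9 0; 0.001 0.004 -0.001 9.4 -0.2 14.0 0; 0.001 0.004 -0.001 9.3 -0.2 14.0 0
```

Call:
servo_tool:
  targets: "0 0.004 0 10 0 13 0; 0 0.004 0 11 0 14 0; 0 0.004 0 10 0 14 0; 0 0.004 0 10 0 14 0; 0 0.004 0 10 0 14 0; 0 0.004 0 9 0 12 0; 0 0 0 0 0 0 0"

```text
time: 12.68
tool_pos: [0.437, 0.2371, 0.069]
tcp_rot: [-0.054, 2.664, 0.031]
wrist_force: [-0.9, -0.4, -0.8]
width: -0.004
```

Run:
```python
from h import *
s=st(); plan([.43,.2295,.03],lean(.471),4,w=0)
```

```text
t 12.68 pos [0.437  0.2371 0.069 ] xyaw -3.104 z [ 0.459  0.032 -0.888] F [-0.9 -0.4 -0.8] w -0.004 q [ 0.61 -0.12  2.43 -0.55  0.48 -0.55]
total turn [ 0.011  0.006 -0.008] shift [24.4 -7.8 31.2]
0.003 0.002 -0.002 6.1 -1.9 7.8 0; 0.003 0.002 -0.002 6.1 -1.9 7.8 0; 0.003 0.002 -0.002 6.1 -1.9 7.8 0; 0.003 0.002 -0.002 6.1 -1.8 7.8 0
```

Call:
servo_tool:
  targets: "0.002 0 -0.002 7 -3 8 0; 0.002 0 -0.002 7 -3 8 0; 0.002 0 -0.002 7 -3 8 0; 0 0 -0.002 6 -2 7 0; 0 0 0 0 0 0 0"

```text
time: 13.1
tool_pos: [0.4386, 0.2292, 0.0345]
tcp_rot: [-0.059, 2.658, 0.021]
wrist_force: [-0.6, -0.4, -0.7]
width: 0.003
```

Run:
```python
from h import *
s=st(); plan([.43,.2295,.03],lean(.471),2,w=0)
s,c=snap('wrist','w10'); s,c=snap('side','s10'); crop(c['image'],180,100,380,260,4,'s10c')
```

```text
t 13.1 pos [0.4386 0.2292 0.0345] xyaw -3.098 z [ 0.464  0.025 -0.886] F [-0.6 -0.4 -0.7] w 0.003 q [ 0.6  -0.05  2.46 -0.68  0.4  -0.43]
total turn [ 0.004  0.012 -0.002] shift [9.7 0.7 0. ]
0.002 0.006 -0.001 4.9 0.4 0.0 0; 0.002 0.006 -0.001 4.9 0.4 0.0 0
```

View pics/w10.png

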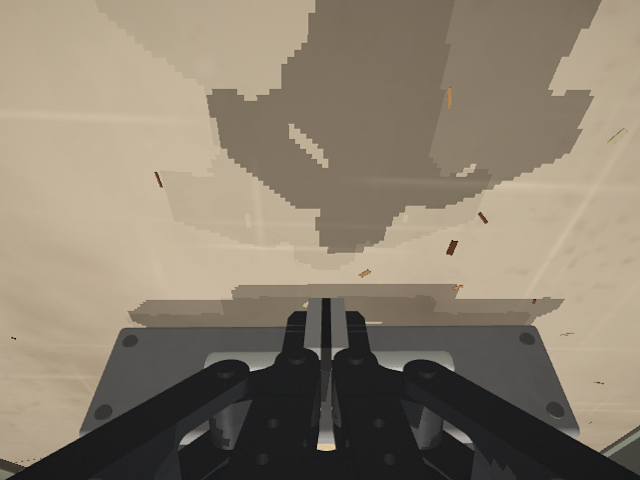

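View pics/s10c.png

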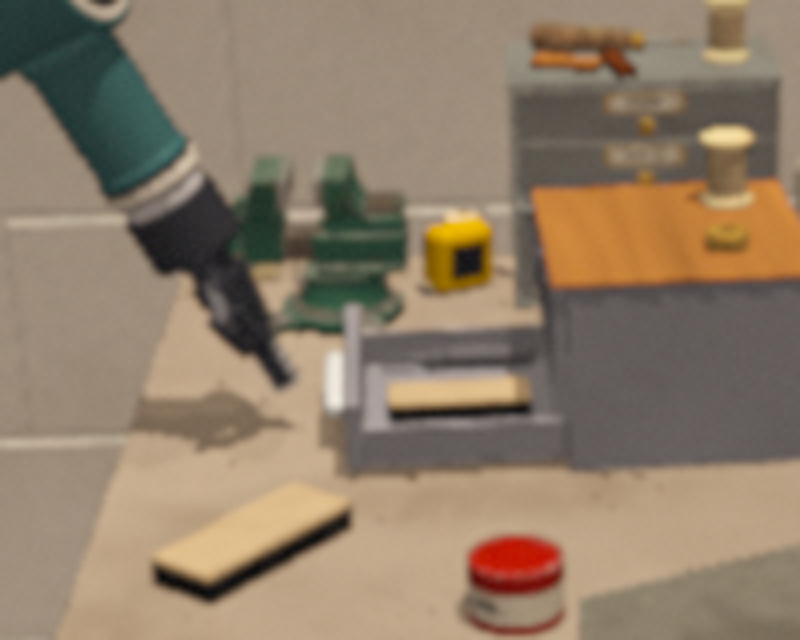

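Call:
servo_tool:
  targets: "0 0.006 0 2 0 3 0; 0 0.003 0 -3 0 3 0; 0 0 0 -6 0 3 0; 0 0 0 -6 0 3 0; 0 0 0 0 0 0 0"

```text
time: 13.62
tool_pos: [0.4629, 0.2337, 0.036]
tcp_rot: [-0.058, 2.659, 0.028]
wrist_force: [0.0, 0.7, -0.2]
width: 0.001
```

Run:
```python
from h import *
s=st(); plan([.51,.2295+.085*.0457,.03],lean(.471),8,w=0)
```

```text
t 13.62 pos [0.4629 0.2337 0.036 ] xyaw -3.101 z [ 0.462  0.03  -0.886] F [ 0.   0.7 -0.2] w 0.001 q [ 0.57 -0.01  2.41 -0.65  0.38 -0.48]
total turn [ 0.009  0.011 -0.005] shift [-38.9  -2.6  27.1]
0.001 0.001 -0.001 -4.9 -0.3 3.4 0; 0.001 0.001 -0.001 -4.9 -0.3 3.4 0; 0.001 0.001 -0.001 -4.9 -0.3 3.4 0; 0.001 0.001 -0.001 -4.9 -0.3 3.4 0; 0.001 0.001 -0.001 -4.9 -0.3 3.4 0; 0.001 0.001 -0.001 -4.9 -0.3 3.4 0; 0.001 0.001 -0.001 -4.9 -0.3 3.4 0; 0.001 0.001 -0.001 -4.9 -0.3 3.3 0
```

Call:
servo_tool:
  targets: "0 0 0 8 -2 0 0; 0 0 0 6 -1 5 0; 0 0 0 3 0 3 0; 0 0 0 0 0 0 0"

```text
time: 13.95
tool_pos: [0.4525, 0.2303, 0.0214]
tcp_rot: [-0.055, 2.657, 0.03]
wrist_force: [-0.2, 0.1, 1.2]
width: -0.002
```

Run:
```python
from h import *
s=st(); plan([.455,.231,.029],lean(.471),2,w=0)
s,c=snap('side','s11'); crop(c['image'],220,160,320,240,8,'s11c')
```

```text
t 13.95 pos [0.4525 0.2303 0.0214] xyaw -3.104 z [ 0.464  0.031 -0.885] F [-0.2  0.1  1.2] w -0.002 q [ 0.58  0.    2.44 -0.72  0.35 -0.39]
total turn [ 0.009  0.013 -0.007] shift [-5.8  0.7 -5.5]
0.005 0.007 -0.003 -2.9 0.3 -2.7 0; 0.005 0.007 -0.003 -2.9 0.3 -2.8 0
```

View pics/s11c.png

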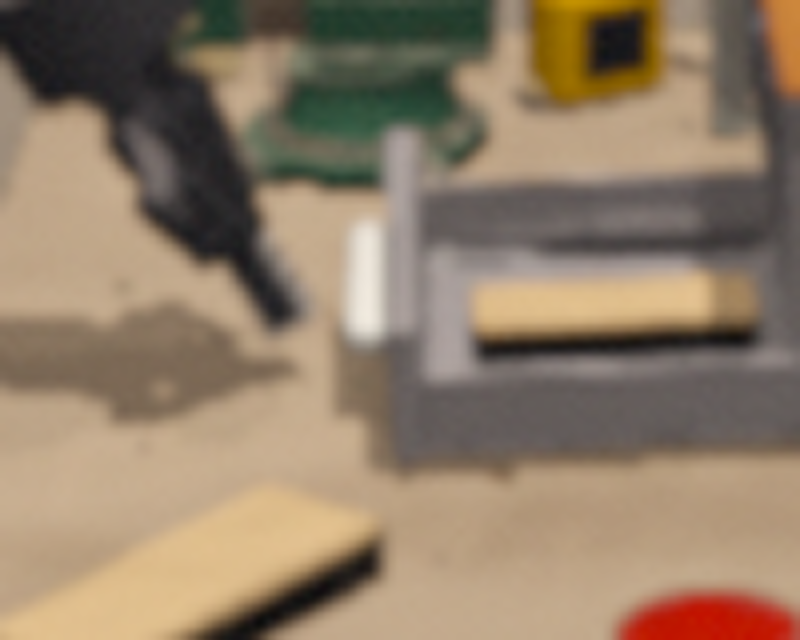

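Run:
```python
from h import *
d=np.load('pics/s11.npy',allow_pickle=True).item();c,s=d['c'],d['s']
r=R.from_rotvec(s['tcp_rot']);p=s['tool_pos']
g=lambda P:((proj(c,P)-[220,160])*8).round(0).tolist()
print('tcp',g(p),'corners',g(p+r.apply([-.011,0,0])),g(p+r.apply([.011,0,0])))
f=np.array([.467,.2315]);
for y in(-.055,.055):
  for z in(.03,.042): print('rail',y,z,g([f[0]-y*.0457,f[1]+y,z]))
```

```text
tcp [[292.0, 318.0]] corners [[316.0, 305.0]] [[268.0, 331.0]]
rail -0.055 0.03 [[326.0, 351.0]]
rail -0.055 0.042 [[324.0, 321.0]]
rail 0.055 0.03 [[331.0, 243.0]]
rail 0.055 0.042 [[329.0, 215.0]]
```

Call:
servo_tool:
  targets: "0 0.006 0 -3 0 -4 0; 0 0.004 0 -4 0 -3 0; 0 0 0 0 0 0 0"

```text
time: 14.25
tool_pos: [0.454, 0.2299, 0.0306]
tcp_rot: [-0.057, 2.669, 0.028]
wrist_force: [0.3, 0.3, 0.0]
width: 0.001
```

Run:
```python
from h import *
s=st(); plan([.50,.2295+.085*.0457,.03],lean(.471),6,w=0)
```

```text
t 14.25 pos [0.454  0.2299 0.0306] xyaw -3.102 z [ 0.454  0.03  -0.891] F [0.3 0.3 0. ] w 0.001 q [ 0.57 -0.02  2.43 -0.64  0.38 -0.49]
total turn [ 0.009  0.001 -0.005] shift [-40.8   1.4  21.5]
0.001 0.000 -0.001 -6.8 0.2 3.6 0; 0.001 0.000 -0.001 -6.8 0.2 3.6 0; 0.001 0.000 -0.001 -6.8 0.2 3.6 0; 0.001 0.000 -0.001 -6.8 0.2 3.6 0; 0.001 0.000 -0.001 -6.8 0.2 3.6 0; 0.001 0.000 -0.001 -6.8 0.2 3.6 0
```

Call:
servo_tool:
  targets: "0.001 0 0 -4 0 2 0; 0.001 0 0 -6 0 3 0; 0.001 0 0 -6 0 3 0; 0.001 0 0 -6 0 3 0"

```text
time: 14.58
tool_pos: [0.4786, 0.2306, 0.0303]
tcp_rot: [-0.056, 2.67, 0.022]
wrist_force: [-2.0, 0.5, 0.3]
width: -0.001
```

Run:
```python
from h import *
s=st(); plan([.53,.2295+.105*.0457,.031],lean(.471),8,w=0)
```

```text
t 14.58 pos [0.4786 0.2306 0.0303] xyaw -3.101 z [ 0.453  0.025 -0.891] F [-2.   0.5  0.3] w -0.001 q [ 0.54  0.03  2.39 -0.63  0.37 -0.53]
total turn [ 0.005  0.    -0.005] shift [-46.2   1.5  22.8]
0.001 0.000 -0.001 -5.8 0.2 2.8 0; 0.001 0.000 -0.001 -5.8 0.2 2.8 0; 0.001 0.000 -0.001 -5.8 0.2 2.8 0; 0.001 0.000 -0.001 -5.8 0.2 2.8 0; 0.001 0.000 -0.001 -5.8 0.2 2.8 0; 0.001 0.000 -0.001 -5.8 0.2 2.8 0; 0.001 0.000 -0.001 -5.8 0.2 2.8 0; 0.001 0.000 -0.001 -5.8 0.2 2.8 0
```

Contact (about -2 N in x), height good. Keep pushing.

Call:
servo_tool:
  targets: "0.001 0 0 -6 0 3 0; 0.001 0 0 -6 0 3 0; 0 0 0 -6 0 3 0; 0 0 0 -6 0 3 0; 0 0 0 -6 0 3 0; 0 0 0 -6 0 3 0"

```text
time: 15.08
tool_pos: [0.524, 0.2327, 0.0301]
tcp_rot: [-0.055, 2.67, 0.019]
wrist_force: [-1.0, 1.2, 0.9]
width: -0.0
```

Run:
```python
from h import *
s=st(); plan([.58,.2295+.155*.0457,.031],lean(.471),8,w=0)
```

```text
t 15.08 pos [0.524  0.2327 0.0301] xyaw -3.101 z [ 0.453  0.023 -0.891] F [-1.   1.2  0.9] w -0.0 q [ 0.49  0.1   2.31 -0.59  0.36 -0.61]
total turn [ 0.002  0.    -0.005] shift [-50.4   1.5  24.7]
0.000 0.000 -0.001 -6.3 0.2 3.1 0; 0.000 0.000 -0.001 -6.3 0.2 3.1 0; 0.000 0.000 -0.001 -6.3 0.2 3.1 0; 0.000 0.000 -0.001 -6.3 0.2 3.1 0; 0.000 0.000 -0.001 -6.3 0.2 3.1 0; 0.000 0.000 -0.001 -6.3 0.2 3.1 0; 0.000 0.000 -0.001 -6.3 0.2 3.1 0; 0.000 0.000 -0.001 -6.3 0.2 3.1 0
```

Call:
servo_tool:
  targets: "0 0 0 -6 0 3 0; 0 0 0 -6 0 3 0; 0 0 0 -6 0 3 0; 0 0 0 -6 0 3 0; 0 0 0 -6 0 3 0; 0 0 0 -6 0 3 0; 0 0 0 -3 0 1 0"

```text
time: 15.67
tool_pos: [0.573, 0.2348, 0.0307]
tcp_rot: [-0.055, 2.67, 0.019]
wrist_force: [0.2, 0.1, 0.7]
width: 0.0
```

Run:
```python
from h import *
s=st(); plan([.61,.2295+.185*.0457,.031],lean(.471),6,w=0); s,c=snap('side','s12'); crop(c['image'],220,120,400,240,4,'s12c')
```

```text
t 15.67 pos [0.573  0.2348 0.0307] xyaw -3.101 z [ 0.453  0.023 -0.891] F [0.2 0.1 0.7] w 0.0 q [ 0.45  0.17  2.22 -0.53  0.35 -0.7 ]
total turn [ 0.002  0.    -0.005] shift [-33.2   1.6  16.6]
0.000 0.000 -0.001 -5.5 0.3 2.8 0; 0.000 0.000 -0.001 -5.5 0.3 2.8 0; 0.000 0.000 -0.001 -5.5 0.3 2.8 0; 0.000 0.000 -0.001 -5.5 0.3 2.8 0; 0.000 0.000 -0.001 -5.5 0.3 2.8 0; 0.000 0.000 -0.001 -5.5 0.2 2.8 0
```

View pics/s12c.png

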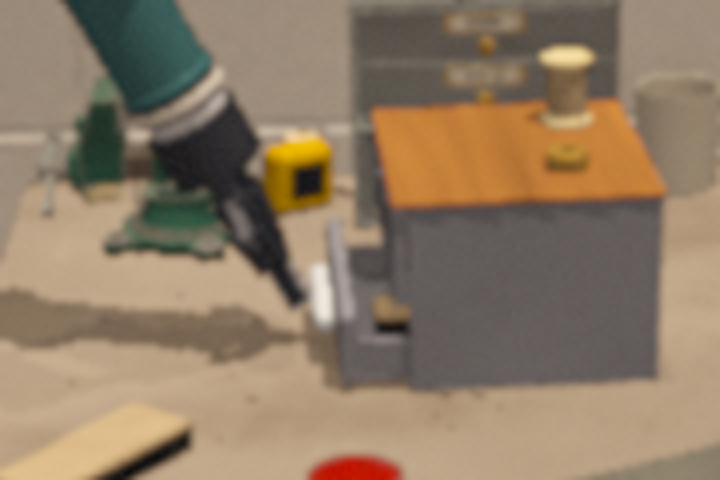

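Call:
servo_tool:
  targets: "0 0 0 -5 0 2.5 0; 0 0 0 -5 0 2.5 0; 0 0 0 -4 0 2 0; 0 0 0 -3 0 1.5 0"

```text
time: 16.05
tool_pos: [0.5927, 0.2351, 0.0302]
tcp_rot: [-0.055, 2.672, 0.018]
wrist_force: [-0.7, 0.6, 0.7]
width: 0.002
```

Call:
servo_tool:
  targets: "0 0 0 -4 0 2 0; 0 0 0 -4 0 2 0"

```text
time: 16.22
tool_pos: [0.601, 0.2352, 0.0296]
tcp_rot: [-0.055, 2.674, 0.017]
wrist_force: [-10.0, 0.8, 6.9]
width: -0.002
```

Call:
servo_tool:
  targets: "0 0 0 -5 0 2 0; 0 0 0 -5 0 2 0"

```text
time: 16.38
tool_pos: [0.6106, 0.2356, 0.0296]
tcp_rot: [-0.055, 2.677, 0.016]
wrist_force: [-2.0, 1.3, 0.1]
width: 0.0
```

Call:
servo_tool:
  targets: "0 0 0 -4 0 2 0; 0 0 0 0 0 0 0"

```text
time: 16.55
tool_pos: [0.6125, 0.235, 0.0279]
tcp_rot: [-0.054, 2.683, 0.012]
wrist_force: [-0.2, 0.3, 0.4]
width: 0.003
```

Run:
```python
from h import *
s=st();s,c=snap('side','s13'); crop(c['image'],220,120,400,240,4,'s13c')
```

```text
t 16.55 pos [0.6125 0.235  0.0279] xyaw -3.102 z [ 0.442  0.017 -0.897] F [-0.2  0.3  0.4] w 0.003 q [ 0.41  0.24  2.14 -0.46  0.37 -0.8 ]
```

View pics/s13c.png

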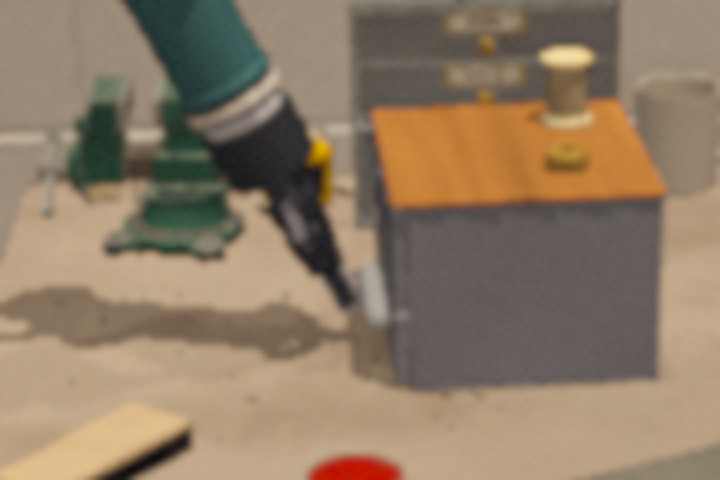

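Call:
servo_tool:
  targets: "0 0 0 -4 0 1 0; 0 0 0 -4 0 2 0"

```text
time: 16.77
tool_pos: [0.6132, 0.2338, 0.0251]
tcp_rot: [-0.051, 2.696, 0.005]
wrist_force: [-27.9, 2.6, 17.6]
width: -0.001
```

Call:
servo_tool:
  targets: "0 0 0 -4 0 2 0"

```text
time: 16.85
tool_pos: [0.6132, 0.2331, 0.023]
tcp_rot: [-0.051, 2.704, 0.001]
wrist_force: [-21.9, 2.4, 14.0]
width: 0.002
```

Call:
servo_tool:
  targets: "0 0 0 6 0 -2 0; 0 0 0 14 0 -6 0; 0 0 0 18 0 -9 0; 0 0 0 18 0 -10 0; 0 0 0 10 0 -20 0; 0 0 0 0 0 -30 0; 0 0 0 0 0 -30 0; 0 0 0 0 0 0 0"

```text
time: 17.52
tool_pos: [0.5064, 0.2293, 0.0932]
tcp_rot: [-0.052, 2.703, 0.001]
wrist_force: [1.5, 0.0, -0.0]
width: 0.0
```

Call:
servo_tool:
  targets: "0 0 0 0 0 -20 0; 0 0 0 0 0 -20 0; 0 0 0 0 0 -10 0; 0 0 0 0 0 0 0"

```text
time: 17.85
tool_pos: [0.4871, 0.2293, 0.1426]
tcp_rot: [-0.051, 2.697, 0.004]
wrist_force: [0.9, 1.1, 0.3]
width: -0.003
```

Run:
```python
from h import *
s=st();s,c=snap('side','s14'); crop(c['image'],200,120,400,270,4,'s14c'); snap('wrist','w14'); snap('top','t14')
a=np.load('pics/side0.npy',allow_pickle=True).item()['c']['image'].astype(int); d=np.abs(a-c['image']).max(2)
print('diff tins/cup', d[300:345,235:282].mean(), d[280:340,285:332].mean(), d[232:260,293:325].mean(), 'ref', d[345:375,400:500].mean())
```

```text
t 17.85 pos [0.4871 0.2293 0.1426] xyaw -3.102 z [ 0.43   0.011 -0.903] F [0.9 1.1 0.3] w -0.003 q [ 0.53 -0.14  2.28 -0.35  0.65 -0.84]
diff tins/cup 4.01418439716312 3.8592198581560284 4.083705357142857 ref 3.7133333333333334
```

View pics/s14c.png

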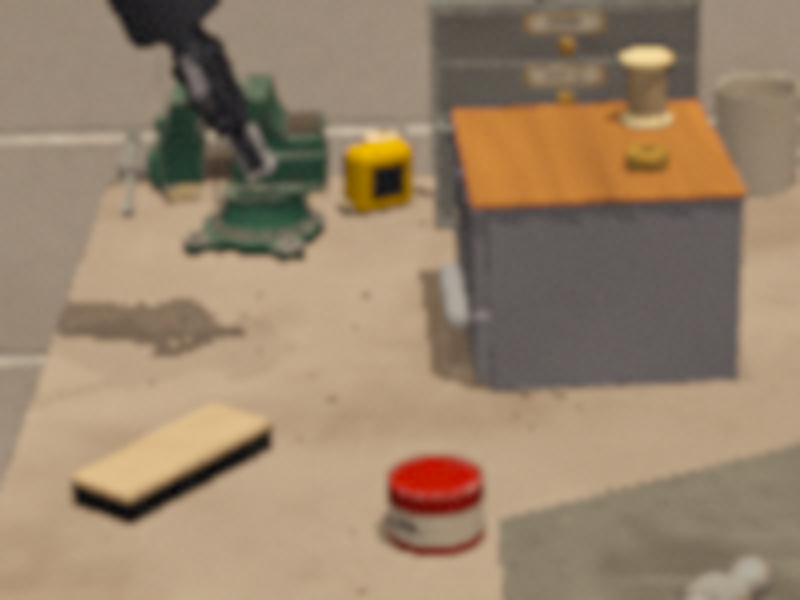

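View pics/w14.png

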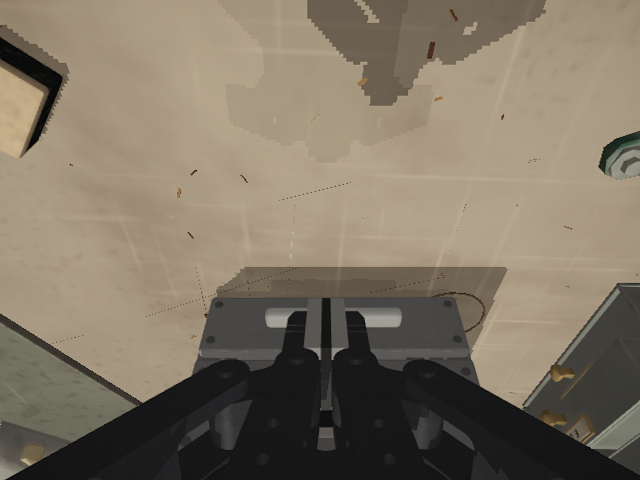

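View pics/t14.png

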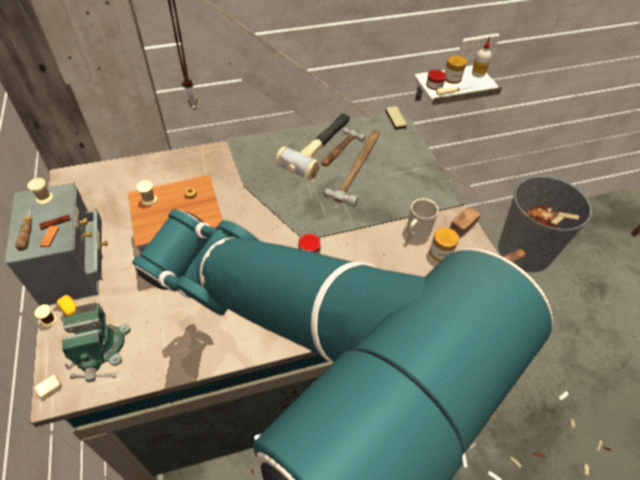

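Run:
```python
from h import *
a=np.load('pics/s13.npy',allow_pickle=True).item()['c']['image'];b=np.load('pics/s14.npy',allow_pickle=True).item()['c']['image']
# lower panel side region: shift check
cv2.imwrite('pics/cmp.png',np.vstack([cv2.resize(i[180:220,300:350,::-1],None,fx=8,fy=8,interpolation=cv2.INTER_CUBIC) for i in (a,b)]))
d=np.load('pics/w14.npy',allow_pickle=True).item(); crop(d['c']['image'],180,250,500,400,2.4,'w14c')
c,s=d['c'],d['s']
print('handle',[onz(c,uv,.042,s).round(4) for uv in [(266,308),(401,308)]],'panel top',[onz(c,uv,.062,s).round(4) for uv in [(199,350),(478,350)]])
st()
```

```text
handle [array([0.6117, 0.1866, 0.042 ]), array([0.6071, 0.29  , 0.042 ])] panel top [array([0.6409, 0.135 , 0.062 ]), array([0.6308, 0.3511, 0.062 ])]
t 18.0 pos [0.4859 0.2284 0.1395] xyaw -3.102 z [ 0.426  0.009 -0.905] F [-0.2 -0.   0.1] w 0.0 q [ 0.53 -0.14  2.28 -0.35  0.64 -0.84]
```

View pics/cmp.png

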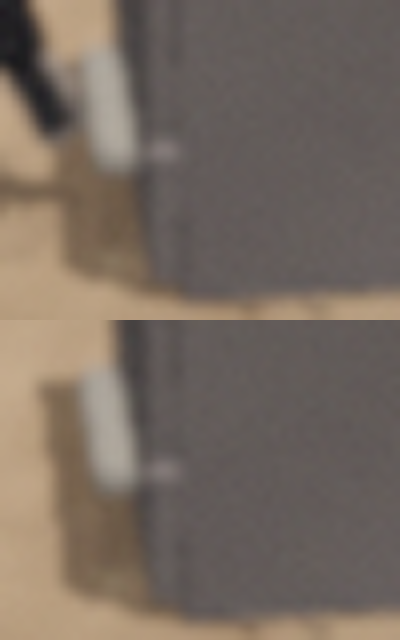

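View pics/w14c.png

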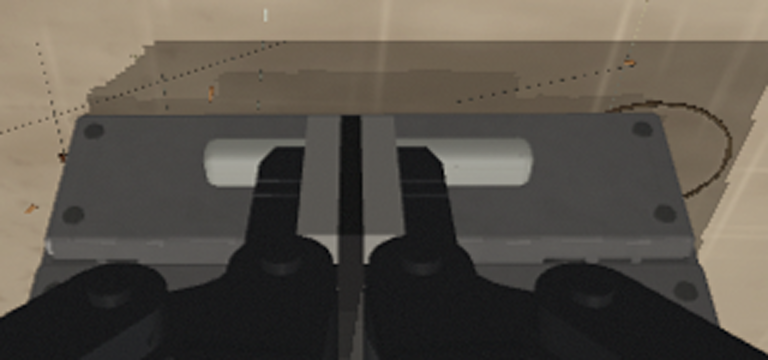

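Run:
```python
from h import *
d=np.load('pics/w14.npy',allow_pickle=True).item();c,s=d['c'],d['s']; print(ray(c,(0,0),s)[0].round(3))
for u in (210,260,400,460):
    p=onz(c,(u,349),.062,s);q=onz(c,(u,358.3),.068,s); print(u,p.round(4),q.round(4),'out mm',((q-p)[:2]@[.999,.0457]*1e3).round(1))
```

```text
[0.357 0.224 0.238]
210 [0.6391 0.1438 0.062 ] [0.6425 0.1446 0.068 ] out mm 3.5
260 [0.6373 0.1827 0.062 ] [0.6407 0.1832 0.068 ] out mm 3.5
400 [0.6322 0.2908 0.062 ] [0.6356 0.2906 0.068 ] out mm 3.4
460 [0.6301 0.3369 0.062 ] [0.6335 0.3363 0.068 ] out mm 3.4
```

Call:
servo_tool:
  targets: "0 0 0 0 0 -20 0; 0 0 0 0 0 -20 0; 0 0 0 0 0 0 0; 0 0 0 0 0 0 0"

```text
time: 18.33
tool_pos: [0.467, 0.2257, 0.1689]
tcp_rot: [-0.051, 2.711, -0.008]
wrist_force: [1.1, -0.1, -0.5]
width: -0.003
```

Run:
```python
from h import *
a=np.load('pics/s14.npy',allow_pickle=True).item()['c']['image'];s,c=snap('side','s15');b=c['image']
print('panel diff',np.abs(a.astype(int)-b)[180:220,308:330].mean(), 'ref',np.abs(a.astype(int)-b)[180:220,340:370].mean()); st()
```

```text
panel diff 1.0518939393939395 ref 1.0958333333333334
t 18.38 pos [0.4671 0.2257 0.1689] xyaw -3.1 z [ 0.417  0.002 -0.909] F [ 0.4  0.7 -1.1] w -0.003 q [ 0.55 -0.21  2.27 -0.33  0.73 -0.86]
```

```bash
python3 -c "
from workcell import finish_job; print(finish_job())"
```

```text
the job is handed in; nothing more can be done
None
```

I laid the smaller whetstone (measured 41 x 110 mm) flat in the open lower drawer and let go. I then pushed the drawer home with the shut fingers leaned back about 27 degrees, backed off and handed the job in at about 18.4 s. No verdict was given.

**Stone:** the wrist and side pictures after release showed it lying flat and clear of the pads. The side picture part-way through the push still showed it on the drawer floor. It was out of sight once the drawer was shut.

**Drawer:**
- **Catch and stop:** I felt the catch, with about 10 N at its peak, then a hard stop at about 28 N.
- **After backing off:** the side picture just before the final press and the one after backing off show it in the same place, so it stayed shut.
- **Travel:** about 0.153 m by the panel edge and 0.155 m by the pull, against an estimated opening of 0.153 m.
- **Doubtful check:** one wrist-picture check of panel flushness read 3.5 mm proud. I put that down to pixel error and rounded edges, but it is close to the 4 mm limit.

**Tins and mug:** the side pictures from before and after matched to within image noise where they stand.

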